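# Load-test a linear slide and pack the ballast away

### The job

Load-test the linear slide: lay every orange ballast bar in the tray on its carriage, one to a bay, then feel for sticky spots by stroking the carriage slowly through its full travel, right up against the red buffer and then all the way back against the blue buffer, and the same a second time, with all the bars riding on it. Leave the carriage at the blue buffer, put all the bars back in the bays of the open black case, and ease its upper half shut, without slamming it, until the two halves meet edge to edge. Do not disturb the other things on the bench.

Things in the scene. Friction and masses are not known exactly. Their poses are not given: they have to be found in the camera images.
- bar1: a ballast bar: orange square bar 90 x 36 x 36 mm with two steel bands, about 0.6 kg (0.5 to 0.75); origin at its centre (18 mm above whatever it lies on), long axis = own x; all four long faces are alike. Two or three of the four bars are present; an absent one reads None from the start.
- bar2: a ballast bar: orange square bar 90 x 36 x 36 mm with two steel bands, about 0.6 kg (0.5 to 0.75); origin at its centre (18 mm above whatever it lies on), long axis = own x; all four long faces are alike. Two or three of the four bars are present; an absent one reads None from the start.
- bar3: a ballast bar: orange square bar 90 x 36 x 36 mm with two steel bands, about 0.6 kg (0.5 to 0.75); origin at its centre (18 mm above whatever it lies on), long axis = own x; all four long faces are alike. Two or three of the four bars are present; an absent one reads None from the start.
- bar4: a ballast bar: orange square bar 90 x 36 x 36 mm with two steel bands, about 0.6 kg (0.5 to 0.75); origin at its centre (18 mm above whatever it lies on), long axis = own x; all four long faces are alike. Two or three of the four bars are present; an absent one reads None from the start.
- rail: the fixed base of the linear slide on the table, 320 mm long along its own y, 100 mm wide, 48 mm high at its two grey end blocks; origin under its centre on the table. Its +y end carries the red buffer, its -y end the blue buffer.
- carriage (a joint): travel of the slide's carriage along the rail's +y, in m: 0 = against the blue buffer, 0.16 = against the red buffer. It slides stiffly (4 N of friction plus 8 N per m/s) and stays where it is left.
- tray (a point): centre of the tray floor on top of the carriage, 60 mm above the table; moves with the carriage, axes as the rail's. The tray is 122 (x) by 194 mm (y); its blue rim and two blue cross ribs stand 10 mm above the floor and leave three bays 110 mm long (x), 50 mm wide (y), one bar each, bar along x, bay centres at y = -0.066, 0 and +0.066.
- grip_top (a point): centre of the top of the carriage's upright black grip, a post 16 mm (x) by 20 mm (y) standing on the tray's -x side, 135 mm above the table and 75 mm above the tray floor; axes as the rail's. Clear to pinch along y, 15 mm below its top.
- case: lower half of the black clamshell case, fixed on the table: open box 232 mm (x) by 136 mm (y), walls 5 mm thick and 44 mm high; origin under its centre on the table. The upper half is hinged on its +y edge.
- case_floor (a point): centre of the case's inner floor, 5 mm above the table, axes as the case's. Yellow ribs 8 mm high leave three bays 126 mm long (y) and 46 to 50 mm wide (x), one bar each, bar along y, bay centres at x = -0.066, 0 and +0.066.
- lid (a joint): angle of the case's hinged upper half in rad: 0 = shut, edge to edge on the lower half; about 1.6 to 1.9 at the start, standing open and leaning outward; limit 2.0. A stiff hinge (0.4 N m) that stays wherever it is left.
- lid_hinge (a point): middle of the hinge line, on the +y top edge of the lower half, 44 mm above the table; the axis runs along the case's x. The upper half is a shell 232 mm along the hinge, 136 mm from hinge to free edge and 26 mm deep; it has no handle and is swung by pushing its outer face.
- lid_edge (a point): middle of the free edge of the upper half, 136 mm from the hinge line, half-way up its 26 mm depth
- tape: bystander: blue roll of tape lying flat, 90 mm across, 25 mm high; origin under its centre
- driver: bystander: red-handled screwdriver lying on the table
- mug: bystander: white mug 80 mm across and 90 mm high; origin under its centre
- jar: bystander: jar 60 mm across and 80 mm high; origin under its centre
- wrench: bystander: steel wrench lying on the table
- tub: bystander: open blue tub 100 x 140 x 50 mm; origin under its centre
- spool: bystander: green spool standing, 70 mm across and 48 mm high; origin under its centre
Mind the look-alikes: they are no part of the job. What is shaped like the bar2 but green, pink or white is not meant.

How it is judged:
By the outcome, as a careful person would: the job done as asked, in the order asked, and still so for the second after the job is handed in, with the robot touching nothing.
Of bar1, bar2, bar3, bar4 only 2 to 3 are there at a start; the rules pass over those that are not, and their reading is None.
At some moment in a run one of bar1, bar2, bar3, bar4 may be knocked a few centimetres aside while the robot is not near it.
Once in a run the grip may slacken for a moment while it holds something.
It also fails if it takes over 210 s, if anything falls off the work surface, if the arm or the gripper's body presses on something with over 40 N, if the wrist force passes 120 N, or if a joint passes its speed limit or range.

### The arm

A 6-joint arm with a two-finger parallel gripper is mounted at the origin on the work surface. World frame = base frame: x ahead of the robot, y to its left, z up, the work surface at z = 0. Lengths are in m, angles in degrees, forces in N, time in s.
With the tool pointing down it reaches from about 0.3 to 0.75 m from the base axis. Payload 8.5 kg.
Tool frame: the origin (TCP) lies at the very end of the fingers, on their centre line; the grasp point (between the pads) lies ctrl.grip_depth behind it (ctrl.grip_depth is the distance from the TCP to the grasp point, in m); z points along the fingers, y is the line along which they close (so a half turn about z gives the same grasp; the last joint's range is limited). The gripper opens to 85 mm and grips with 20 to 120 N. Pads are 22 mm wide; open, the fingers measure 114 mm over their backs; the gripper's body (76 mm by 85 mm) begins 54 mm behind the grasp point. The pads swing forward as they close: fully open they stand 13 mm farther back than shut.
Start: joints at [-89.284, 21.807, 74.336, -0, 83.858, -12.336], TCP at [0.124, -0.536, 0.231] pointing down, gripper open.
Joint ranges: [-178.18, 178.18], [-50.72, 133.34], [12.68, 142.11], [-81.47, 261.47], [9.98, 163.14], [-165.26, 165.26]. Speed limits (degrees/s): [136.94, 136.94, 180, 180, 180, 180].

### API

Orientations are given as [roll, pitch, yaw] about the fixed x, y, z axes, in that order (R = Rz(yaw) Ry(pitch) Rx(roll)).
In Python, from plant import ctrl gives the robot as it stands. The module is installed in compiled form; this text tells all that it offers.
- The arm moves only by the tool jog_arm, never from a script. Its argument "plan" is a list of rows, each a list of 3 entries, a list of its own where there are three numbers: the shift along the tool's x, y, z in cm, then the turn, a rotation vector about the tool's x, y, z in rad, then the opening, from 0 (shut) to 1 (fully open). In form: [[[tx, ty, tz], [wx, wy, wz], jaw], ...]. A call has 1 to 12 rows; each row shifts and turns the commanded pose from where the row before left it, along the tool's axes as they then stand; what a row does not reach is not made up. A row lasts 1/12 s, in which the tool goes at most 41.7 mm and 7.16 degrees, less where a joint would pass 70% of its speed; a pose out of reach is approached as far as the arm can. A call with a gripper value outside its range is refused whole. The fingers move at their own pace and stop on an object; the grip force is fixed at half the most. Time passes only in rows, so rows that do not move let the fingers close. It gives the time, the measured TCP pose, the force, the opening and the grip force at its end, in the units of the state.
- ctrl.state(): the state, without advancing time (a new reading comes with each control period).
- ctrl.camera(name): name is "side" or "top"; returns (picture, depth): 384x512x3 uint8, red, green, blue; 384x512 float32, m along the optical axis (not along the pixel's ray), 0 where there is no reading.
- ctrl.calibration(name): a dict with "fx", "fy", "cx", "cy" (pixels), "rvec" (rotation vector, rad) and "tvec" (3), from world to camera coordinates, as OpenCV has them. Camera axes: x right, y down, z forward; pixel columns grow to the right and rows downward; lengths in m; the calibration is good to about 2 mm. A picture is of the moment at which its call begins. calibration takes no time and is no camera call.
- ctrl.hand_in(): hands the job in; it is judged then, once.
The state is a dict: "time_s": time; "joints": joint angles; "joint_velocities": joint speeds; "effort": joint torques, N m; "ee_pos": TCP position; "eef_rot": TCP orientation; "force": force on the tool from outside, world axes, zero at the start; "moment": the same for the moment, N m; "gripper_width": opening from 0.0 (shut) to 1.0 (fully open); "grasp_force": force on a finger pad.
Only numpy, scipy, OpenCV 4.12 (cv2) and the standard library are available. Lean on these libraries where they do the work, as an engineer would, in place of code of your own. Each camera call takes 0.05 s, during which the arm holds its last target. There are 200 camera calls.

## Working session

There is one attempt and no reset: what is moved stays moved. The work goes in short steps, Python scripts to look and compute and a tool call to move; the robot and the scene stay as the last step left them, time stands still between calls to the robot, and variables do not carry over. Pictures are saved under pics/ and viewed, at most 14 in all, crops included, and the job is handed in when it is done.

Besides the shell and the picture viewer there is one more tool, called as a command line: name --argument value ..., lists and objects as JSON in quotes. jog_arm: Moves the arm, as the interface text tells. Its arguments: {"type":"object","properties":{"plan":{"type":"array","items":{"type":"array"}}},"required":["plan"]}

```bash
mkdir -p pics
cat > h.py <<'E'
import numpy as np, cv2
from plant import ctrl
def cam(n):
    im,d=ctrl.camera(n); c=ctrl.calibration(n)
    R,_=cv2.Rodrigues(np.array(c['rvec'],float)); t=np.array(c['tvec'],float).ravel()
    v,u=np.mgrid[:384,:512]
    P=np.stack([(u-c['cx'])/c['fx']*d,(v-c['cy'])/c['fy']*d,d],-1)
    W=(P-t)@R; W[d==0]=np.nan
    return im,d,W
def save(n,im): cv2.imwrite('pics/'+n,cv2.cvtColor(im,cv2.COLOR_RGB2BGR))
E
python3 - <<'E'
from h import *
print(ctrl.state(),ctrl.grip_depth)
a,d,W=cam('top'); b,d2,W2=cam('side')
np.savez('s0.npz',a=a,W=W,b=b,W2=W2)
save('top0.png',cv2.resize(a,(800,600)));save('side0.png',cv2.resize(b,(800,600)))
for c in('top','side'):print(ctrl.calibration(c))
E
```

```text
{'time_s': 0.0, 'joints': array([-8.92837777e+01,  2.18413139e+01,  7.43846616e+01, -1.33251133e-03,
        8.38575956e+01, -1.23359600e+01]), 'joint_velocities': array([-0.06710158,  0.01969795, -0.12025006, -0.10585006,  0.05140156,
       -0.08826328]), 'effort': array([ 2.49334498e-04, -4.48460269e+01, -2.31278104e+01, -1.83874768e-04,
        4.72597589e-03, -7.72488761e-06]), 'ee_pos': array([ 0.1241975 , -0.53549556,  0.23070928]), 'eef_rot': array([-1.79918075e+02, -1.65603743e-02,  1.30523140e+01]), 'force': array([-0.06659726,  0.38809859,  0.58129665]), 'moment': array([-0.06656829,  0.00456087,  0.06702917]), 'grasp_force': 0.0, 'gripper_width': 0.9981689600364875} 0.0187
{'fx': 349.13931768347453, 'fy': 349.13931768347453, 'cx': 262.1567582329758, 'cy': 191.31143462722483, 'rvec': array([ 2.1493291 , -2.19002589,  0.12974266]), 'tvec': array([-0.0294393 ,  0.5304545 ,  0.96610774])}
{'fx': 463.5445202173203, 'fy': 463.5445202173203, 'cx': 240.8829945423519, 'cy': 187.8241086335291, 'rvec': array([ 0.64630378, -2.42861544,  1.43430495]), 'tvec': array([0.42643084, 0.26112261, 1.18419861])}
```

View pics/top0.png

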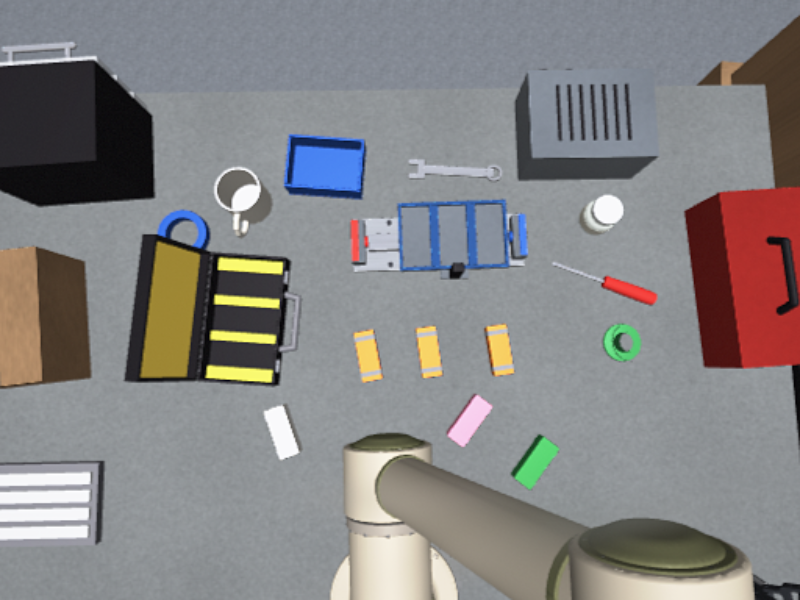

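View pics/side0.png

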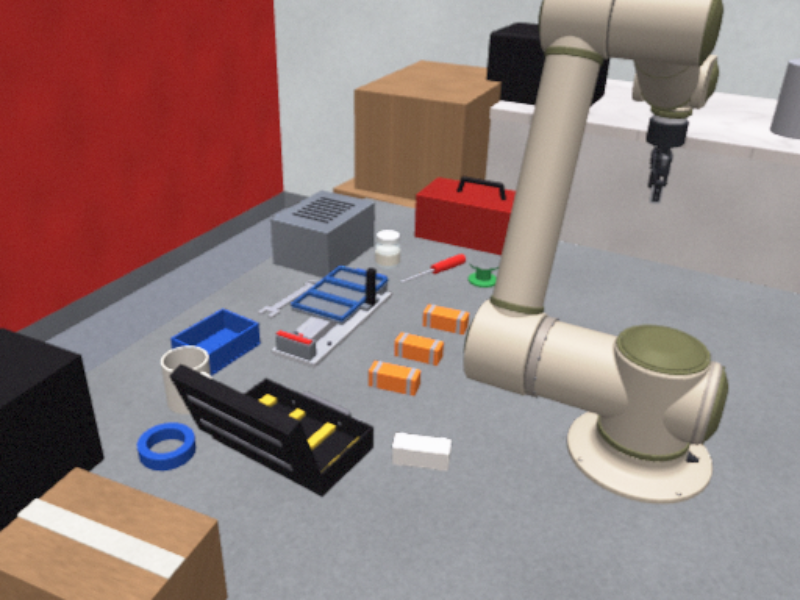

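Top view (800x600): three orange bars at (368,356), (429,352) and (500,350). Slide tray at (455,235) with the post at (457,270) and the red buffer to the left. The case is at (245,318) with its lid open to the left. The tape and mug are close to the lid's back and the top of the case.

```bash
cat >> h.py <<'E'
def rect(P,pct=True):
    (c,s,a)=cv2.minAreaRect(P[:,:2].astype(np.float32))
    if s[0]<s[1]: s=s[::-1]; a+=90
    return np.round(c,4),np.round(s,4),round((a+90)%180-90,1)
def blobs(im,W,lo,hi,zlo,zhi,mn=60):
    h=cv2.cvtColor(im,cv2.COLOR_RGB2HSV)
    m=cv2.inRange(h,np.array(lo),np.array(hi))
    z=W[...,2]; m=((m>0)&(z>zlo)&(z<zhi)).astype(np.uint8)
    n,l,st,_=cv2.connectedComponentsWithStats(m)
    return [W[l==i] for i in range(1,n) if st[i,4]>mn]
def bars(im,W,zlo=.02,zhi=.13):
    # fuse orange blobs split by bands
    h=cv2.cvtColor(im,cv2.COLOR_RGB2HSV); z=W[...,2]
    m=((cv2.inRange(h,np.array((8,120,90)),np.array((22,255,255)))>0)&(z>zlo)&(z<zhi)).astype(np.uint8)
    mm=cv2.morphologyEx(m,cv2.MORPH_CLOSE,np.ones((7,7)))
    n,l,st,_=cv2.connectedComponentsWithStats(mm); o=[]
    for i in range(1,n):
        q=W[(l==i)&(m>0)]
        if len(q)>150:
            zt=np.percentile(q[:,2],70); t=q[q[:,2]>zt-.006]
            o.append((*rect(t),round(zt,4)))
    return o
E
python3 - <<'E'
from h import *
s=np.load('s0.npz');a,W=s['a'],s['W']
print('bars');[print(*b) for b in bars(a,W)]
print('blue');[print(*rect(b),np.nanmedian(b[:,2]),len(b)) for b in blobs(a,W,(100,120,40),(125,255,255),.0,.12)]
print('yel');[print(*rect(b),np.nanmedian(b[:,2]),len(b)) for b in blobs(a,W,(24,120,120),(34,255,255),-.01,.05)]
print('black z.044');m=(a.max(-1)<60)&(abs(W[...,2]-.044)<.006)&(W[...,1]>.1)&(W[...,0]<.6);print(rect(W[m]))
print('lid');m=(W[...,1]>.1)&(W[...,1]<.5)&(W[...,2]>.06)&(W[...,0]<.62)&(W[...,0]>.25);q=W[m];print(rect(q),np.percentile(q[:,2],[50,95,99.5]),q[q[:,2]>np.percentile(q[:,2],95)].mean(0))
print('post');m=(a.max(-1)<70)&(W[...,2]>.115)&(W[...,2]<.15)&(abs(W[...,1])<.25)&(W[...,0]>.3)&(W[...,0]<.7);print(rect(W[m]),m.sum(),W[m].mean(0))
print('white');[print(*rect(b),np.nanmedian(b[:,2])) for b in blobs(a,W,(0,0,190),(180,40,255),.02,.12)]
print('red');[print(*rect(b),np.nanmedian(b[:,2])) for b in blobs(a,W,(0,150,90),(6,255,255),.02,.08)]
E
```

```text
bars
[ 0.4352 -0.1995] [0.0893 0.0351] 7.8 0.0361
[0.4292 0.0381] [0.0886 0.0357] 10.0 0.0365
blue
[0.7925 0.1184] [0.153  0.1207] 85.1 0.006913338620622163 1859
[ 0.6397 -0.1253] [0.2072 0.1224] -88.7 0.06955532618424079 853
[0.6714 0.3717] [0.1208 0.062 ] 66.8 0.024250070223399058 351
[ 0.6432 -0.2453] [0.0736 0.0128] 0.8 0.05075446963958599 114
yel
[0.5997 0.2566] [0.1188 0.0228] 85.0 0.013071185900269875 345
[0.5342 0.2623] [0.1199 0.0189] 85.0 0.012376281184213009 263
[0.4681 0.268 ] [0.1204 0.018 ] 84.9 0.012384637900909655 265
[0.4012 0.2739] [0.1201 0.0234] 85.0 0.012338466420007441 360
black z.044
(array([0.497 , 0.2715]), array([0.2197, 0.1577]), -5.1)
lid
(array([0.5078, 0.3653]), array([0.2297, 0.0618]), -5.4) [0.12279726 0.17253108 0.17503509] [0.51682584 0.3716833  0.17366628]
post
(array([ 0.4278, -0.0653]), array([0.3171, 0.0573]), -27.6) 100 [ 0.43192451 -0.05710269  0.13273849]
white
[0.7221 0.259 ] [0.0786 0.0769] -28.2 0.08978312125223448
[ 0.6764 -0.3904] [0.0546 0.0538] 79.8 0.07896996278618124
[0.6374 0.0077] [0.0532 0.0284] -87.3 0.033425957093186576
[0.298  0.1919] [0.0888 0.0365] 19.3 0.03556792610255303
[0.2237 0.6088] [0.1602 0.0219] 90.0 0.02630136281455943
[0.1939 0.6068] [0.1562 0.0218] 89.9 0.026465755182499117
[0.1637 0.6058] [0.1545 0.0224] -89.5 0.026504907885602523
[0.1339 0.6041] [0.1533 0.0231] -89.9 0.0264238628616699
red
[0.6366 0.059 ] [0.0731 0.0089] -0.0 0.051418897105206765
[ 0.54   -0.4465] [0.097  0.0225] 70.2 0.023677729500649572
```

Run:
```python
from h import *
s=np.load('s0.npz');a,W=s['a'],s['W']
h=cv2.cvtColor(a,cv2.COLOR_RGB2HSV)
x,y,z=W[...,0],W[...,1],W[...,2]
m=(x>.36)&(x<.5)&(y>-.14)&(y<-.03)&(z>.03)&(z<.04);print('mid bar',rect(W[m]),m.sum(),np.median(h[m],0))
m=(x>.36)&(x<.5)&(y>-.02)&(y<.09)&(z>.03)&(z<.04);print('left bar',rect(W[m]),m.sum(),np.median(h[m],0))
m=(x>.36)&(x<.5)&(y>-.25)&(y<-.15)&(z>.03)&(z<.04);print('right bar',rect(W[m]),m.sum(),np.median(h[m],0))
m=(x>.5)&(x<.75)&(y>-.3)&(y<.05)&(z>.064)&(z<.076)&(h[...,0]>100)&(h[...,0]<125)&(h[...,1]>120);print('rim',rect(W[m]),m.sum())
m=(x>.54)&(x<.7)&(y>-.3)&(y<.05)&(z>.125)&(z<.15);print('post',rect(W[m]),m.sum(),W[m].mean(0))
b,V=s['b'],s['W2'];x,y,z=V[...,0],V[...,1],V[...,2]
m=(x>.54)&(x<.7)&(y>-.3)&(y<.05)&(z>.09)&(z<.15);print('post side',V[m].min(0),V[m].max(0),m.sum())
m=(x>.5)&(x<.75)&(y>-.3)&(y<.05)&(z>.064)&(z<.076);print('rim side',rect(V[m]),m.sum())
# lid profile in case axes
c,sn=np.cos(np.radians(-5)),np.sin(np.radians(-5))
for n,X in(('top',W),('side',V)):
    p=X[...,:2]-[.5008,.2622]; u=p[...,0]*c+p[...,1]*sn; v=-p[...,0]*sn+p[...,1]*c; zz=X[...,2]
    k=(abs(u)<.12)&(abs(v)<.2)&(zz>.05)&(zz<.25)
    print(n,'u',np.percentile(u[k],[1,99]))
    for z0 in np.arange(.05,.2,.02):
        kk=k&(abs(zz-z0)<.01)
        if kk.sum(): print(round(z0,2),kk.sum(),np.round(np.percentile(v[kk],[2,50,98]),4))
    kk=(abs(zz-.044)<.004)&(abs(u)<.125)&(abs(v)<.1);print('rim',np.percentile(v[kk],[1,99]),np.percentile(u[kk],[1,99]))
```

```text
mid bar (array([ 0.4339, -0.0719]), array([0.0893, 0.0359]), 6.9) 406 [ 23. 149. 248.]
left bar (array([0.429 , 0.0378]), array([0.0892, 0.0363]), 10.0) 416 [ 22. 150. 248.]
right bar (array([ 0.435 , -0.2001]), array([0.0897, 0.0363]), 7.0) 411 [ 22. 152. 248.]
rim (array([ 0.6396, -0.1187]), array([0.1939, 0.1224]), -88.7) 802
post (array([ 0.5696, -0.1197]), array([0.0182, 0.0161]), 89.1) 51 [ 0.56894513 -0.11956379  0.13392062]
post side [ 0.5625519  -0.1242962   0.09027911] [ 0.57806877 -0.1027437   0.14089158] 91
rim side (array([ 0.634, -0.115]), array([0.2005, 0.1406]), -88.9) 744
top u [-0.11455897  0.11336503]
0.05 246 [0.0406 0.0894 0.0923]
0.07 467 [0.0751 0.094  0.0984]
0.09 506 [0.0814 0.1005 0.1048]
0.11 538 [0.0886 0.1071 0.1113]
0.13 572 [0.0948 0.1134 0.1178]
0.15 171 [0.0988 0.1169 0.1191]
0.17 954 [0.1063 0.118  0.1323]
rim [-0.07053543  0.08841189] [-0.11605341  0.11430648]
side u [-0.11578393  0.11400948]
0.05 175 [-0.1238  0.0989  0.1012]
0.07 308 [0.0804 0.1052 0.1093]
0.09 357 [0.0873 0.11   0.1138]
0.11 350 [0.0921 0.1163 0.1202]
0.13 374 [0.1    0.1246 0.1282]
0.15 382 [0.1063 0.1294 0.1334]
0.17 1099 [0.1111 0.1246 0.1358]
rim [-0.06855869  0.09739667] [-0.1162897   0.11598955]
```

jog_arm --plan '[[[3.16,-2.13,0.9],[0,0,0],1],[[3.16,-2.13,0.9],[0,0,0],1],[[3.16,-2.13,0.9],[0,0,0],1],[[3.16,-2.13,0.9],[0,0,0],1],[[3.16,-2.13,0.9],[0,0,0],1],[[3.16,-2.13,0.9],[0,0,0],1],[[3.16,-2.13,0.9],[0,0,0],1],[[3.16,-2.13,0.9],[0,0,0],1],[[3.16,-2.13,0.9],[0,0,0],1],[[3.16,-2.13,0.9],[0,0,0],1],[[3.16,-2.13,0.9],[0,0,0],1],[[3.16,-2.13,0.9],[0,0,0],1]]'

```text
time_s: 1.1
ee_pos: [0.4368, -0.1994, 0.1228]
eef_rot: [-180.0, 0.0, 13.0]
force: [0.4, -0.4, -0.1]
gripper_width: 1.0
grasp_force: 0.0
```

```bash
cat >> h.py <<'E'
from scipy.spatial.transform import Rotation as Ro
YR=np.radians(1.25); YC=np.radians(-5)
def go(x,y,z,yaw):
    s=ctrl.state(); R=Ro.from_euler('xyz',s['eef_rot'],degrees=True)
    T=Ro.from_euler('xyz',[180,0,yaw],degrees=True)
    d=R.inv().apply(np.array([x,y,z])-s['ee_pos'])*100; w=(R.inv()*T).as_rotvec()
    print('pos',s['ee_pos'].round(4),s['eef_rot'].round(1),'F',s['force'].round(1),'jaw',round(s['gripper_width'],3),'t',s['time_s'])
    print('shift cm',d.round(2),'norm',round(np.linalg.norm(d),2),'turn',w.round(3))
    d2=T.inv().apply(np.array([x,y,z])-s['ee_pos'])*100; print('  shift if turned first',d2.round(2))
def look(n='top'):
    im,d,W=cam(n); h=cv2.cvtColor(im,cv2.COLOR_RGB2HSV); z=W[...,2]
    m=((h[...,0]>=8)&(h[...,0]<=27)&(h[...,1]>110)&(h[...,2]>90)&(z>.025)&(z<.13)&(W[...,0]>.3)&(W[...,0]<.75)&(abs(W[...,1])<.4)).astype(np.uint8)
    mm=cv2.morphologyEx(m,cv2.MORPH_CLOSE,np.ones((7,7)))
    k,l,st,_=cv2.connectedComponentsWithStats(mm)
    for i in range(1,k):
        q=W[l==i]; q=q[np.isfinite(q[:,2])]
        if len(q)<120: continue
        zt=np.percentile(q[:,2],70); print('bar',*rect(q[abs(q[:,2]-zt)<.005]),round(zt,4),len(q))
    return im,d,W
E
python3 - <<'E'
from h import *
look(); go(.435,-.200,.10,7)
E
```

```text
bar [0.5093 0.3683] [0.2194 0.0081] -5.1 0.1076 2007
bar [ 0.434  -0.0716] [0.089  0.0353] 7.0 0.0364 399
bar [0.4293 0.0382] [0.0889 0.0356] 9.8 0.0363 400
pos [ 0.4393 -0.1947  0.1213] [-179.8   -0.    13.3] F [-2.2  5.1 -1.9] jaw 0.997 t 1.15
shift cm [-0.54  0.43  2.13] norm 2.24 turn [-0.004  0.     0.109]
  shift if turned first [-0.49  0.48  2.13]
```

jog_arm --plan '[[[0,0,0.5],[0,0,0.055],1],[[0,0,0.5],[0,0,0.05],1],[[-0.1,-0.1,2],[0,0,0],1],[[0,0,2],[0,0,0],1],[[0,0,2],[0,0,0],1],[[0,0,2],[0,0,0],1],[[0,0,1],[0,0,0],1],[[0,0,0.5],[0,0,0],1],[[0,0,0.5],[0,0,0],1],[[0,0,0],[0,0,0],1],[[0,0,0],[0,0,0],1],[[0,0,0],[0,0,0],1]]'

```text
time_s: 2.15
ee_pos: [0.4351, -0.2005, 0.0139]
eef_rot: [179.9, -0.0, 7.0]
force: [0.0, -0.2, -0.0]
gripper_width: 1.0
grasp_force: 0.0
```

Run:
```python
from h import *
go(.435,-.200,.013,7)
im,d,W=look('side');save('g1.png',im)
```

```text
pos [ 0.4351 -0.2005  0.0139] [179.9  -0.    7. ] F [ 0.  -0.2 -0. ] jaw 1.0 t 2.15
shift cm [ 0.   -0.05  0.09] norm 0.11 turn [ 0.001 -0.001  0.001]
  shift if turned first [ 0.   -0.05  0.09]
bar [ 0.4328 -0.1814] [0.0889 0.0681] 13.4 0.0408 222
bar [ 0.4353 -0.0697] [0.0886 0.0442] 5.6 0.0386 284
bar [0.4304 0.0396] [0.0895 0.0436] 7.7 0.0386 344
```

View pics/g1.png

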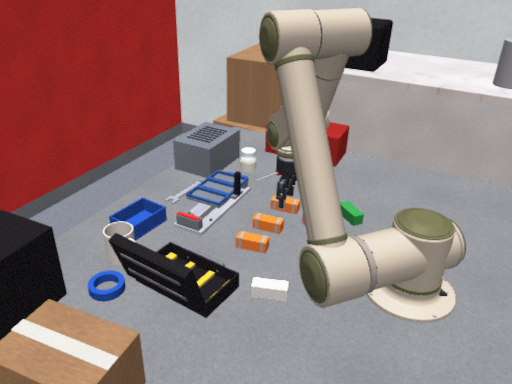

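The side view shows the fingers straddling the right-hand bar at (285,200), so I can close on it.

jog_arm --plan '[[[0,0,0],[0,0,0],0],[[0,0,0],[0,0,0],0],[[0,0,0],[0,0,0],0],[[0,0,0],[0,0,0],0],[[0,0,0],[0,0,0],0],[[0,0,0],[0,0,0],0],[[0,0,0],[0,0,0],0],[[0,0,0],[0,0,0],0],[[0,0,-0.5],[0,0,0],0],[[0,0,-1],[0,0,0],0],[[0,0,-1.5],[0,0,0],0],[[0,0,-2],[0,0,0],0]]'

```text
time_s: 3.2
ee_pos: [0.4337, -0.1995, 0.0627]
eef_rot: [-179.8, 0.2, 7.0]
force: [0.1, -0.4, -7.5]
gripper_width: 0.411
grasp_force: 61.0
```

Run:
```python
from h import *
t=np.array([.6396,-.1187]); u=np.array([-np.sin(YR),np.cos(YR)])
for o in(-.066,0,.066): print(o,t+o*u)
print(ctrl.state()['grasp_force']); go(.641,-.1847,.16,1.25)
```

```text
-0.066 [ 0.64103978 -0.18468429]
0 [ 0.6396 -0.1187]
0.066 [ 0.63816022 -0.05271571]
61.004494428634644
pos [ 0.4337 -0.1995  0.0627] [-179.8    0.2    7. ] F [ 0.1 -0.4 -7.5] jaw 0.411 t 3.2
shift cm [20.72  1.04 -9.8 ] norm 22.95 turn [-0.003  0.003  0.101]
  shift if turned first [20.75 -1.03 -9.73]
```

jog_arm --plan '[[[0,0,-3],[0,0,0.05],0],[[0,0,-3.3],[0,0,0.05],0],[[1,0,-3.4],[0,0,0],0],[[2.5,-0.15,0],[0,0,0],0],[[3,-0.2,0],[0,0,0],0],[[3.5,-0.2,0],[0,0,0],0],[[3.5,-0.2,0],[0,0,0],0],[[3,-0.2,0],[0,0,0],0],[[2.5,-0.15,0],[0,0,0],0],[[1.2,0,0],[0,0,0],0],[[0.4,0,0],[0,0,0],0],[[0,0,0],[0,0,0],0]]'

```text
time_s: 4.2
ee_pos: [0.6403, -0.1842, 0.1588]
eef_rot: [-179.9, 0.1, 1.3]
force: [-0.1, 0.2, -6.6]
gripper_width: 0.408
grasp_force: 68.2
```

Run:
```python
from h import *
go(.641,-.1847,.074,1.25);print(ctrl.state()['grasp_force'])
```

```text
pos [ 0.6403 -0.1842  0.1588] [-1.799e+02  1.000e-01  1.300e+00] F [-0.1  0.2 -6.6] jaw 0.408 t 4.2
shift cm [0.09 0.06 8.48] norm 8.48 turn [-0.001  0.003  0.002]
  shift if turned first [0.07 0.05 8.48]
68.17235112190247
```

jog_arm --plan '[[[0.08,0.05,2],[0,0,0],0],[[0,0,2.5],[0,0,0],0],[[0,0,2],[0,0,0],0],[[0,0,1],[0,0,0],0],[[0,0,0.5],[0,0,0],0],[[0,0,0.3],[0,0,0],0],[[0,0,0.1],[0,0,0],0],[[0,0,0],[0,0,0],0],[[0,0,0],[0,0,0],0],[[0,0,0],[0,0,0],0]]'

```text
time_s: 5.03
ee_pos: [0.6416, -0.1852, 0.0772]
eef_rot: [180.0, -0.1, 1.3]
force: [-0.1, 0.3, -6.4]
gripper_width: 0.404
grasp_force: 68.1
```

Run:
```python
from h import *
im,d,W=look('top'); save('p1.png',im[110:230,200:360].repeat(4,0).repeat(4,1))
x,y,z=[W[...,i] for i in range(3)];h=cv2.cvtColor(im,cv2.COLOR_RGB2HSV)
go(.641,-.1847,.074,1.25)
```

```text
bar [0.5083 0.3681] [0.2177 0.0086] -5.3 0.1081 2003
pos [ 0.6415 -0.1852  0.0771] [ 1.8e+02 -1.0e-01  1.3e+00] F [-0.1  0.2 -6.3] jaw 0.406 t 5.0833
shift cm [-0.05 -0.05  0.31] norm 0.31 turn [ 0.001 -0.001  0.001]
  shift if turned first [-0.05 -0.05  0.31]
```

View pics/p1.png

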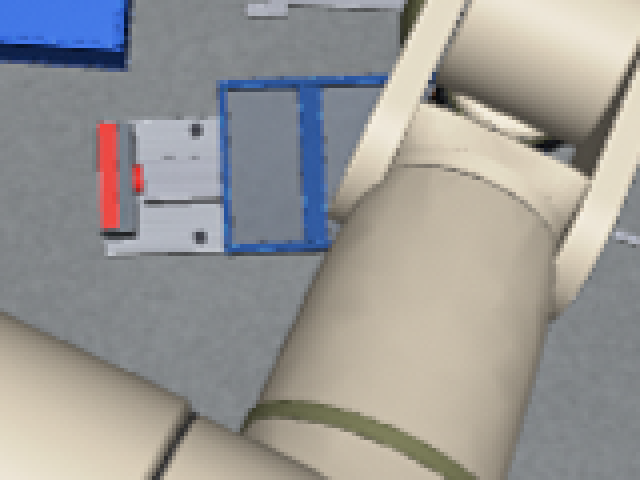

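The arm hides the bay here, but pose and force match the bar sitting 3 mm above the floor. I'll lower it and release.

jog_arm --plan '[[[-0.04,-0.04,0.15],[0,0,0],0],[[0,0,0.1],[0,0,0],0],[[0,0,0.05],[0,0,0],0],[[0,0,0],[0,0,0],0],[[0,0,0],[0,0,0],0.6],[[0,0,0],[0,0,0],0.6],[[0,0,0],[0,0,0],0.6],[[0,0,-0.5],[0,0,0],0.6],[[0,0,-1.5],[0,0,0],0.6],[[0,0,-2.5],[0,0,0],0.6],[[0,0,-3],[0,0,0],0.6],[[-2,0,-2],[0,0,0],0.6]]'

```text
time_s: 6.08
ee_pos: [0.6231, -0.1854, 0.1712]
eef_rot: [179.9, -0.3, 1.4]
force: [0.7, -0.6, 0.2]
gripper_width: 0.598
grasp_force: 0.0
```

Run:
```python
from h import *
look();go(.434,-.0716,.10,7);go(.641,-.1847,.17,7)
```

```text
bar [0.5091 0.3685] [0.2189 0.0083] -5.4 0.1079 2007
bar [0.4293 0.0381] [0.0888 0.0357] 9.8 0.0364 390
pos [ 0.6204 -0.1859  0.1753] [179.7  -0.4   1.3] F [ 2.4 -1.4  4.7] jaw 0.602 t 6.1333
shift cm [-18.42 -11.89   7.34] norm 23.13 turn [ 0.005 -0.007 -0.099]
  shift if turned first [-17.11 -13.62   7.53]
pos [ 0.6204 -0.1859  0.1753] [179.7  -0.4   1.3] F [ 2.4 -1.4  4.7] jaw 0.602 t 6.1333
shift cm [ 2.06 -0.08  0.54] norm 2.13 turn [ 0.005 -0.007 -0.099]
  shift if turned first [2.06 0.13 0.53]
```

jog_arm --plan '[[[-2,-1,0],[0,0,0],0.6],[[-2.5,-1.6,0],[0,0,0],0.6],[[-3,-2,0],[0,0,0],0.6],[[-3,-2,0],[0,0,0],0.6],[[-3,-2,0],[0,0,0],1],[[-2.5,-1.6,1],[0,0,0],1],[[-1.5,-1,2],[0,0,0],1],[[-1,-0.6,2],[0,0,0],1],[[0,0,1],[0,0,-0.05],1],[[0,0,1],[0,0,-0.05],1],[[0,0,0],[0,0,0],1],[[0,0,0],[0,0,0],1]]'

```text
time_s: 7.13
ee_pos: [0.4334, -0.0715, 0.0986]
eef_rot: [180.0, -0.0, 6.9]
force: [0.4, -0.0, -0.4]
gripper_width: 1.002
grasp_force: 0.0
```

Run:
```python
from h import *
im,d,W=look();h=cv2.cvtColor(im,cv2.COLOR_RGB2HSV)
x,y,z=[W[...,i] for i in range(3)]
m=(x>.5)&(x<.75)&(y>-.3)&(y<.05)&(z>.064)&(z<.076)&(h[...,0]>100)&(h[...,0]<125)&(h[...,1]>120);print('rim',rect(W[m]),m.sum())
look('side');go(.434,-.0716,.013,7)
save('p2.png',im[90:240,200:390].repeat(3,0).repeat(3,1))
```

```text
bar [ 0.6411 -0.1853] [0.0897 0.0349] 1.2 0.0962 484
bar [0.5089 0.3678] [0.2185 0.0083] -5.5 0.1076 2011
bar [0.4294 0.0381] [0.0887 0.0354] 10.5 0.0365 349
rim (array([ 0.6396, -0.1188]), array([0.1941, 0.122 ]), -88.7) 777
bar [ 0.6441 -0.1833] [0.0933 0.0418] 1.3 0.0981 294
bar [ 0.4354 -0.0672] [0.0884 0.0405] 6.3 0.0385 294
bar [0.43   0.0421] [0.0883 0.0421] 11.9 0.0383 351
pos [ 0.4337 -0.0716  0.0991] [ 1.8e+02 -1.0e-01  7.0e+00] F [-0.1  0.5 -0.7] jaw 1.0 t 7.2333
shift cm [ 0.02 -0.    8.61] norm 8.61 turn [ 0.001 -0.001 -0.001]
  shift if turned first [0.03 0.   8.61]
```

View pics/p2.png

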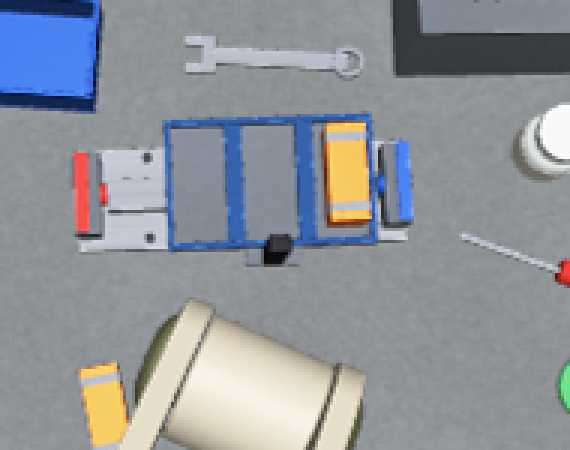

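Bar 1 lies flat and centred in the right-hand bay at (347,172). Next is bar 2.

jog_arm --plan '[[[0,0,2],[0,0,0],1],[[0,0,2.5],[0,0,0],1],[[0,0,2],[0,0,0],1],[[0,0,1.2],[0,0,0],1],[[0,0,0.6],[0,0,0],1],[[0,0,0.25],[0,0,0],1],[[0,0,0],[0,0,0],1],[[0,0,0],[0,0,0],0],[[0,0,0],[0,0,0],0],[[0,0,0],[0,0,0],0],[[0,0,0],[0,0,0],0],[[0,0,0],[0,0,0],0]]'

```text
time_s: 8.23
ee_pos: [0.4335, -0.0714, 0.0135]
eef_rot: [180.0, -0.1, 7.0]
force: [-0.3, 1.8, 7.8]
gripper_width: 0.41
grasp_force: 60.7
```

jog_arm --plan '[[[0,0,0],[0,0,0],0],[[0,0,0],[0,0,0],0],[[0,0,0],[0,0,0],0],[[0,0,-0.5],[0,0,0],0],[[0,0,-1],[0,0,0],0],[[0,0,-2],[0,0,0],0],[[0,0,-3],[0,0,0],0],[[0,0,-4],[0,0,0.05],0],[[0,0,-3.5],[0,0,0.05],0],[[0,0,-1],[0,0,0],0],[[0,0,0],[0,0,0],0]]'

```text
time_s: 9.15
ee_pos: [0.4339, -0.0716, 0.1653]
eef_rot: [179.9, -0.3, 1.3]
force: [1.0, 0.4, -6.4]
gripper_width: 0.409
grasp_force: 61.4
```

Run:
```python
from h import *
go(.6396,-.1187,.163,1.25);print(ctrl.state()['grasp_force'])
```

```text
pos [ 0.4339 -0.0716  0.1653] [179.9  -0.3   1.3] F [ 1.   0.4 -6.4] jaw 0.409 t 9.15
shift cm [20.46  5.18  0.34] norm 21.1 turn [ 0.002 -0.005  0.001]
  shift if turned first [20.46  5.16  0.23]
61.433998346328735
```

jog_arm --plan '[[[1,0.2,0],[0,0,0],0],[[2.5,0.6,0],[0,0,0],0],[[3.4,0.9,0],[0,0,0],0],[[3.5,0.9,0],[0,0,0],0],[[3.5,0.9,0],[0,0,0],0],[[3,0.8,0],[0,0,0],0],[[2,0.5,0],[0,0,0],0],[[1.1,0.3,0],[0,0,0],0],[[0.5,0.08,0],[0,0,0],0],[[0,0,0],[0,0,0],0],[[0,0,0],[0,0,0],0]]'

```text
time_s: 10.07
ee_pos: [0.6383, -0.1181, 0.1614]
eef_rot: [-179.9, 0.2, 1.3]
force: [-0.7, 1.4, -6.0]
gripper_width: 0.407
grasp_force: 61.3
```

Run:
```python
from h import *
go(.6396,-.1187,.074,1.25);print(ctrl.state()['grasp_force'])
```

```text
pos [ 0.6383 -0.1181  0.1614] [-179.9    0.2    1.3] F [-0.7  1.4 -6. ] jaw 0.407 t 10.0667
shift cm [0.15 0.07 8.74] norm 8.74 turn [-0.001  0.003  0.001]
  shift if turned first [0.12 0.06 8.74]
61.25244498252869
```

jog_arm --plan '[[[0.1,0.06,2],[0,0,0],0],[[0,0,2.5],[0,0,0],0],[[0,0,2.2],[0,0,0],0],[[0,0,1.1],[0,0,0],0],[[0,0,0.5],[0,0,0],0],[[0,0,0.2],[0,0,0],0],[[0,0,0],[0,0,0],0],[[0,0,0],[0,0,0],0],[[0,0,0],[0,0,0],0]]'

```text
time_s: 10.82
ee_pos: [0.6409, -0.1192, 0.0791]
eef_rot: [180.0, -0.1, 1.3]
force: [-0.0, 0.0, -6.3]
gripper_width: 0.409
grasp_force: 61.1
```

Run:
```python
from h import *
go(.6396,-.1187,.074,1.25)
```

```text
pos [ 0.6409 -0.1192  0.0791] [ 1.8e+02 -1.0e-01  1.3e+00] F [-0.   0.  -6.3] jaw 0.409 t 10.8167
shift cm [-0.13 -0.05  0.51] norm 0.53 turn [ 0.001 -0.002  0.001]
  shift if turned first [-0.13 -0.05  0.51]
```

jog_arm --plan '[[[-0.1,-0.05,0.25],[0,0,0],0],[[0,0,0.15],[0,0,0],0],[[0,0,0.1],[0,0,0],0],[[0,0,0],[0,0,0],0],[[0,0,0],[0,0,0],0.6],[[0,0,0],[0,0,0],0.6],[[0,0,0],[0,0,0],0.6],[[0,0,-0.5],[0,0,0],0.6],[[0,0,-2],[0,0,0],0.6],[[0,0,-3.5],[0,0,0],0.6],[[0,0,-3],[0,0,0],0.6],[[0,0,-1],[0,0,0],0.6]]'

```text
time_s: 11.82
ee_pos: [0.6409, -0.1191, 0.1784]
eef_rot: [179.8, -0.4, 1.3]
force: [0.5, 0.0, 0.6]
gripper_width: 0.601
grasp_force: 0.0
```

jog_arm --plan '[[[-2,-1.5,0],[0,0,0],0.6],[[-3,-2.4,0],[0,0,0],0.6],[[-3.1,-2.5,0],[0,0,0],0.6],[[-3.1,-2.5,0],[0,0,0],0.6],[[-3.1,-2.4,1],[0,0,0],1],[[-3,-2.3,2],[0,0,0],1],[[-2,-1.5,2],[0,0,-0.05],1],[[-1.2,-0.9,2],[0,0,-0.05],1],[[-0.3,-0.2,0],[0,0,-0.05],1],[[0,0,0],[0,0,0],1],[[0,0,0],[0,0,0],1]]'

```text
time_s: 12.73
ee_pos: [0.4285, 0.037, 0.1037]
eef_rot: [180.0, -0.1, 9.8]
force: [0.5, 0.6, 1.4]
gripper_width: 0.996
grasp_force: 0.0
```

Run:
```python
from h import *
look();look('side');go(.4293,.0381,.013,10)
```

```text
bar [ 0.6395 -0.1198] [0.0895 0.0354] 1.5 0.0963 481
bar [ 0.6407 -0.1855] [0.0894 0.0351] 1.7 0.0964 487
bar [0.5096 0.3687] [0.2199 0.0096] -5.1 0.1076 2008
bar [ 0.6425 -0.1521] [0.1124 0.0902] -88.0 0.0986 653
bar [0.4303 0.0402] [0.0876 0.0422] 8.6 0.0386 348
pos [0.4289 0.0367 0.1039] [ 1.8e+02 -1.0e-01  9.8e+00] F [-0.8 -0.6 -0. ] jaw 0.998 t 12.8333
shift cm [ 0.05 -0.14  9.09] norm 9.09 turn [ 0.001 -0.002 -0.003]
  shift if turned first [ 0.06 -0.13  9.09]
```

jog_arm --plan '[[[0.05,-0.13,2],[0,0,0],1],[[0,0,2.8],[0,0,0],1],[[0,0,2.2],[0,0,0],1],[[0,0,1.2],[0,0,0],1],[[0,0,0.6],[0,0,0],1],[[0,0,0.25],[0,0,0],1],[[0,0,0],[0,0,0],1],[[0,0,0],[0,0,0],0],[[0,0,0],[0,0,0],0],[[0,0,0],[0,0,0],0],[[0,0,0],[0,0,0],0],[[0,0,0],[0,0,0],0]]'

```text
time_s: 13.83
ee_pos: [0.4284, 0.0385, 0.0135]
eef_rot: [180.0, -0.1, 9.9]
force: [-1.3, 0.0, 8.2]
gripper_width: 0.406
grasp_force: 60.5
```

jog_arm --plan '[[[0,0,0],[0,0,0],0],[[0,0,0],[0,0,0],0],[[0,0,0],[0,0,0],0],[[0,0,-0.5],[0,0,0],0],[[0,0,-1],[0,0,0],0],[[0,0,-2],[0,0,0],0],[[0,0,-3],[0,0,0.05],0],[[0,0,-4],[0,0,0.05],0],[[0,0,-3.5],[0,0,0.049],0],[[0,0,-1],[0,0,0],0],[[0,0,0],[0,0,0],0]]'

```text
time_s: 14.75
ee_pos: [0.4289, 0.0384, 0.1654]
eef_rot: [179.9, -0.3, 1.4]
force: [-0.2, 0.7, -4.7]
gripper_width: 0.404
grasp_force: 61.3
```

Run:
```python
from h import *
go(.6382,-.0527,.163,1.25);print(ctrl.state()['grasp_force'])
```

```text
pos [0.4289 0.0384 0.1654] [179.9  -0.3   1.4] F [-0.2  0.7 -4.7] jaw 0.404 t 14.75
shift cm [20.71  9.61  0.35] norm 22.83 turn [ 0.001 -0.005  0.002]
  shift if turned first [20.73  9.57  0.24]
61.288604736328125
```

jog_arm --plan '[[[1,0.5,0],[0,0,0],0],[[2.5,1.1,0],[0,0,0],0],[[3.3,1.5,0],[0,0,0],0],[[3.5,1.6,0],[0,0,0],0],[[3.5,1.6,0],[0,0,0],0],[[3,1.4,0],[0,0,0],0],[[2,0.9,0],[0,0,0],0],[[1.2,0.6,0],[0,0,0],0],[[0.65,0.35,0],[0,0,0],0],[[0,0,0],[0,0,0],0],[[0,0,0],[0,0,0],0]]'

```text
time_s: 15.67
ee_pos: [0.6362, -0.0519, 0.1611]
eef_rot: [-179.9, 0.2, 1.4]
force: [0.3, -0.4, -5.4]
gripper_width: 0.409
grasp_force: 61.1
```

jog_arm --plan '[[[0,0,2],[0,0,0],0],[[0,0,2.5],[0,0,0],0],[[0,0,2.2],[0,0,0],0],[[0,0,1.1],[0,0,0],0],[[0,0,0.5],[0,0,0],0],[[0,0,0.2],[0,0,0],0],[[0,0,0],[0,0,0],0],[[0,0,0],[0,0,0],0],[[0,0,0],[0,0,0],0]]'

```text
time_s: 16.42
ee_pos: [0.6374, -0.0522, 0.0791]
eef_rot: [180.0, -0.1, 1.4]
force: [-0.8, -0.3, -5.5]
gripper_width: 0.404
grasp_force: 60.9
```

Run:
```python
from h import *
go(.6382,-.0527,.074,1.25)
```

```text
pos [ 0.6374 -0.0522  0.0791] [ 1.8e+02 -1.0e-01  1.4e+00] F [-0.8 -0.3 -5.5] jaw 0.404 t 16.4167
shift cm [0.08 0.05 0.51] norm 0.52 turn [ 0.001 -0.002  0.002]
  shift if turned first [0.08 0.05 0.51]
```

jog_arm --plan '[[[0.07,0.05,0.25],[0,0,0],0],[[0,0,0.15],[0,0,0],0],[[0,0,0.1],[0,0,0],0],[[0,0,0],[0,0,0],0],[[0,0,0],[0,0,0],0.6],[[0,0,0],[0,0,0],0.6],[[0,0,0],[0,0,0],0.6],[[0,0,-0.5],[0,0,0],0.6],[[0,0,-2],[0,0,0],0.6],[[0,0,-3.5],[0,0,0],0.6],[[0,0,-3],[0,0,0],0.6],[[0,0,-1],[0,0,0],0.6]]'

```text
time_s: 17.42
ee_pos: [0.6391, -0.0529, 0.1783]
eef_rot: [179.9, -0.4, 1.4]
force: [0.1, -0.3, 1.3]
gripper_width: 0.603
grasp_force: 0.0
```

jog_arm --plan '[[[-2,1.5,0],[0,0,0],1],[[-2.5,2.5,0],[0,0,0],1],[[-1.5,1.8,0],[0,0,0],1],[[-1,0.7,0],[0,0,0],1],[[0,0,0],[0,0,0],1],[[0,0,0],[0,0,0],1],[[0,0,0],[0,0,0],1]]'

```text
time_s: 18.0
ee_pos: [0.5698, -0.1185, 0.1728]
eef_rot: [-180.0, -0.0, 1.4]
force: [-0.2, 1.4, -0.7]
gripper_width: 1.0
grasp_force: 0.0
```

Run:
```python
from h import *
im,_,_=look();b,_,_=look('side');go(.5695,-.1197,.101,1.25)
save('p3.png',np.vstack([im[90:240,200:390].repeat(2,0).repeat(2,1),b[130:280,120:310].repeat(2,0).repeat(2,1)]))
```

```text
bar [ 0.6417 -0.0487] [0.0803 0.0271] -1.0 0.0966 211
bar [0.5095 0.3689] [0.2195 0.0081] -4.8 0.1081 1997
bar [ 0.641  -0.1161] [0.1744 0.0933] -87.7 0.0984 1028
pos [ 0.5698 -0.1183  0.1727] [-180.    -0.     1.4] F [ 0.9  0.  -0.6] jaw 0.997 t 18.1
shift cm [-0.04  0.14  7.17] norm 7.17 turn [-0.    -0.     0.003]
  shift if turned first [-0.04  0.14  7.17]
```

View pics/p3.png

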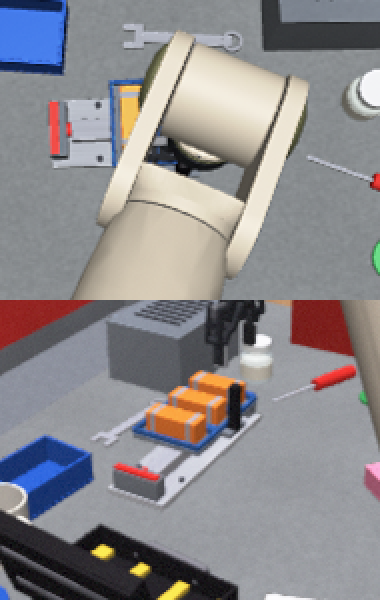

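All three bars sit in the tray bays (side view, around (195,400)), and the post stands clear at (234,405). Now I'll pinch the post.

jog_arm --plan '[[[0,0.12,1.5],[0,0,0],1],[[0,0,2.2],[0,0,0],1],[[0,0,2],[0,0,0],1],[[0,0,1],[0,0,0],1],[[0,0,0.4],[0,0,0],1],[[0,0,0],[0,0,0],1],[[0,0,0],[0,0,0],1],[[0,0,0],[0,0,0],0],[[0,0,0],[0,0,0],0],[[0,0,0],[0,0,0],0],[[0,0,0],[0,0,0],0],[[0,0,0],[0,0,0],0]]'

```text
time_s: 19.1
ee_pos: [0.5693, -0.1204, 0.1021]
eef_rot: [180.0, -0.0, 1.4]
force: [-1.1, -0.1, 0.1]
gripper_width: 0.301
grasp_force: 0.0
```

jog_arm --plan '[[[0,0,0],[0,0,0],0],[[0,0,0],[0,0,0],0],[[0,0,0],[0,0,0],0],[[0,0,0],[0,0,0],0],[[0,0,0],[0,0,0],0]]'

```text
time_s: 19.52
ee_pos: [0.5692, -0.1201, 0.1023]
eef_rot: [-180.0, -0.0, 1.4]
force: [-1.2, 3.1, 5.7]
gripper_width: 0.227
grasp_force: 60.1
```

Run:
```python
from h import *
# red end estimate: travel from q=.054
go(.5695-np.sin(YR)*.106,-.1197+.106*np.cos(YR),.101,1.25);print(ctrl.state()['grasp_force'])
```

```text
pos [ 0.5692 -0.1201  0.1023] [-180.    -0.     1.4] F [-1.2  3.1  5.7] jaw 0.227 t 19.5167
shift cm [  0.05 -10.64   0.14] norm 10.64 turn [-0.    -0.     0.002]
  shift if turned first [  0.03 -10.64   0.13]
60.06849467754364
```

jog_arm --plan '[[[0,-0.1,0],[0,0,0],0],[[0,-0.2,0],[0,0,0],0],[[0,-0.3,0],[0,0,0],0],[[0,-0.3,0],[0,0,0],0],[[0,-0.3,0],[0,0,0],0],[[0,-0.3,0],[0,0,0],0],[[0,-0.3,0],[0,0,0],0],[[0,-0.3,0],[0,0,0],0],[[0,-0.3,0],[0,0,0],0],[[0,-0.3,0],[0,0,0],0],[[0,-0.3,0],[0,0,0],0],[[0,-0.3,0],[0,0,0],0]]'

```text
time_s: 20.52
ee_pos: [0.5687, -0.0882, 0.1023]
eef_rot: [179.9, -0.1, 1.3]
force: [-1.2, -4.6, 5.1]
gripper_width: 0.227
grasp_force: 60.0
```

jog_arm --plan '[[[0,-0.3,0],[0,0,0],0],[[0,-0.3,0],[0,0,0],0],[[0,-0.3,0],[0,0,0],0],[[0,-0.3,0],[0,0,0],0],[[0,-0.3,0],[0,0,0],0],[[0,-0.3,0],[0,0,0],0],[[0,-0.3,0],[0,0,0],0],[[0,-0.3,0],[0,0,0],0],[[0,-0.3,0],[0,0,0],0],[[0,-0.3,0],[0,0,0],0],[[0,-0.3,0],[0,0,0],0],[[0,-0.3,0],[0,0,0],0]]'

```text
time_s: 21.52
ee_pos: [0.568, -0.0521, 0.1023]
eef_rot: [179.9, -0.1, 1.3]
force: [-0.0, -3.7, 4.7]
gripper_width: 0.223
grasp_force: 60.0
```

Run:
```python
from h import *
go(.5695-np.sin(YR)*.106,-.1197+.106*np.cos(YR),.101,1.25);print(ctrl.state()['grasp_force'])
```

```text
pos [ 0.568  -0.0521  0.1023] [ 1.799e+02 -1.000e-01  1.300e+00] F [-0.  -3.7  4.7] jaw 0.223 t 21.5167
shift cm [ 0.01 -3.84  0.13] norm 3.84 turn [ 0.001 -0.001  0.002]
  shift if turned first [ 0.   -3.84  0.13]
60.03406226634979
```

jog_arm --plan '[[[0,-0.3,0],[0,0,0],0],[[0,-0.3,0],[0,0,0],0],[[0,-0.3,0],[0,0,0],0],[[0,-0.3,0],[0,0,0],0],[[0,-0.3,0],[0,0,0],0],[[0,-0.3,0],[0,0,0],0],[[0,-0.3,0],[0,0,0],0],[[0,-0.3,0],[0,0,0],0],[[0,-0.3,0],[0,0,0],0],[[0,-0.2,0],[0,0,0],0],[[0,-0.1,0],[0,0,0],0],[[0,-0.1,0],[0,0,0],0]]'

```text
time_s: 22.52
ee_pos: [0.5674, -0.0209, 0.1023]
eef_rot: [179.9, -0.1, 1.4]
force: [0.6, -4.6, 5.7]
gripper_width: 0.222
grasp_force: 60.1
```

jog_arm --plan '[[[0,-0.1,0],[0,0,0],0],[[0,-0.1,0],[0,0,0],0],[[0,-0.1,0],[0,0,0],0],[[0,-0.1,0],[0,0,0],0],[[0,-0.1,0],[0,0,0],0],[[0,-0.1,0],[0,0,0],0]]'

```text
time_s: 23.02
ee_pos: [0.5673, -0.015, 0.1023]
eef_rot: [179.9, -0.1, 1.3]
force: [0.1, -3.5, 5.2]
gripper_width: 0.222
grasp_force: 60.1
```

Run:
```python
from h import *
go(.5695-np.sin(YR)*.106,-.1197+.106*np.cos(YR),.101,1.25)
```

```text
pos [ 0.5673 -0.015   0.1023] [ 1.799e+02 -1.000e-01  1.300e+00] F [ 0.1 -3.5  5.2] jaw 0.222 t 23.0167
shift cm [-0.01 -0.13  0.13] norm 0.18 turn [ 0.001 -0.002  0.002]
  shift if turned first [-0.01 -0.13  0.13]
```

jog_arm --plan '[[[0,-0.1,0],[0,0,0],0],[[0,-0.1,0],[0,0,0],0],[[0,-0.1,0],[0,0,0],0],[[0,0,0],[0,0,0],0]]'

```text
time_s: 23.35
ee_pos: [0.5673, -0.0139, 0.1023]
eef_rot: [179.7, -0.1, 1.3]
force: [-0.5, -14.1, 4.2]
gripper_width: 0.228
grasp_force: 60.2
```

jog_arm --plan '[[[0,-0.1,0],[0,0,0],0],[[0,-0.1,0],[0,0,0],0],[[0,0,0],[0,0,0],0]]'

```text
time_s: 23.6
ee_pos: [0.5673, -0.0138, 0.1024]
eef_rot: [179.6, -0.1, 1.3]
force: [-2.0, -24.9, 4.4]
gripper_width: 0.224
grasp_force: 60.3
```

jog_arm --plan '[[[0,0.2,0],[0,0,0],0],[[0,0.2,0],[0,0,0],0],[[0,0.3,0],[0,0,0],0],[[0,0.3,0],[0,0,0],0],[[0,0.3,0],[0,0,0],0],[[0,0.3,0],[0,0,0],0],[[0,0.3,0],[0,0,0],0],[[0,0.3,0],[0,0,0],0],[[0,0.3,0],[0,0,0],0],[[0,0.3,0],[0,0,0],0],[[0,0.3,0],[0,0,0],0],[[0,0.3,0],[0,0,0],0]]'

```text
time_s: 24.6
ee_pos: [0.5678, -0.0427, 0.1023]
eef_rot: [-179.9, -0.1, 1.4]
force: [0.5, 4.0, 6.7]
gripper_width: 0.225
grasp_force: 61.0
```

jog_arm --plan '[[[0,0.3,0],[0,0,0],0],[[0,0.3,0],[0,0,0],0],[[0,0.3,0],[0,0,0],0],[[0,0.3,0],[0,0,0],0],[[0,0.3,0],[0,0,0],0],[[0,0.3,0],[0,0,0],0],[[0,0.3,0],[0,0,0],0],[[0,0.3,0],[0,0,0],0],[[0,0.3,0],[0,0,0],0],[[0,0.3,0],[0,0,0],0],[[0,0.3,0],[0,0,0],0],[[0,0.3,0],[0,0,0],0]]'

```text
time_s: 25.6
ee_pos: [0.5685, -0.0786, 0.1023]
eef_rot: [-179.9, -0.1, 1.4]
force: [-0.6, 4.1, 6.7]
gripper_width: 0.224
grasp_force: 61.0
```

jog_arm --plan '[[[0,0.3,0],[0,0,0],0],[[0,0.3,0],[0,0,0],0],[[0,0.3,0],[0,0,0],0],[[0,0.3,0],[0,0,0],0],[[0,0.3,0],[0,0,0],0],[[0,0.3,0],[0,0,0],0],[[0,0.3,0],[0,0,0],0],[[0,0.3,0],[0,0,0],0],[[0,0.3,0],[0,0,0],0],[[0,0.3,0],[0,0,0],0],[[0,0.3,0],[0,0,0],0],[[0,0.3,0],[0,0,0],0]]'

```text
time_s: 26.6
ee_pos: [0.5692, -0.1146, 0.1023]
eef_rot: [-179.9, -0.0, 1.4]
force: [-1.3, 4.4, 7.7]
gripper_width: 0.225
grasp_force: 61.0
```

Run:
```python
from h import *
go(.5708,-.1738,.102,1.25);print(ctrl.state()['grasp_force'])
```

```text
pos [ 0.5692 -0.1146  0.1023] [-179.9   -0.     1.4] F [-1.3  4.4  7.7] jaw 0.225 t 26.6
shift cm [0.02 5.92 0.03] norm 5.92 turn [-0.001 -0.001  0.002]
  shift if turned first [0.04 5.92 0.03]
61.04301989078522
```

jog_arm --plan '[[[0,0.3,0],[0,0,0],0],[[0,0.3,0],[0,0,0],0],[[0,0.3,0],[0,0,0],0],[[0,0.3,0],[0,0,0],0],[[0,0.3,0],[0,0,0],0],[[0,0.3,0],[0,0,0],0],[[0,0.3,0],[0,0,0],0],[[0,0.3,0],[0,0,0],0],[[0,0.3,0],[0,0,0],0],[[0,0.3,0],[0,0,0],0],[[0,0.3,0],[0,0,0],0],[[0,0.3,0],[0,0,0],0]]'

```text
time_s: 27.6
ee_pos: [0.5698, -0.1506, 0.1023]
eef_rot: [-179.9, 0.0, 1.4]
force: [-2.5, 4.2, 8.4]
gripper_width: 0.225
grasp_force: 61.1
```

jog_arm --plan '[[[0,0.3,0],[0,0,0],0],[[0,0.3,0],[0,0,0],0],[[0,0.3,0],[0,0,0],0],[[0,0.3,0],[0,0,0],0],[[0,0.3,0],[0,0,0],0],[[0,0.2,0],[0,0,0],0],[[0,0.1,0],[0,0,0],0],[[0,0.1,0],[0,0,0],0],[[0,0.1,0],[0,0,0],0],[[0,0.1,0],[0,0,0],0],[[0,0.1,0],[0,0,0],0],[[0,0.1,0],[0,0,0],0]]'

```text
time_s: 28.6
ee_pos: [0.5703, -0.1735, 0.1023]
eef_rot: [-179.9, 0.0, 1.4]
force: [-3.9, 4.6, 8.3]
gripper_width: 0.222
grasp_force: 61.3
```

jog_arm --plan '[[[0,0.1,0],[0,0,0],0],[[0,0.1,0],[0,0,0],0],[[0,0,0],[0,0,0],0]]'

```text
time_s: 28.85
ee_pos: [0.5703, -0.1739, 0.1024]
eef_rot: [-179.8, 0.0, 1.4]
force: [-3.4, 11.7, 10.5]
gripper_width: 0.22
grasp_force: 61.6
```

jog_arm --plan '[[[0,0.1,0],[0,0,0],0],[[0,0.1,0],[0,0,0],0],[[0,0,0],[0,0,0],0],[[0,-0.2,0],[0,0,0],0],[[0,-0.2,0],[0,0,0],0],[[0,-0.3,0],[0,0,0],0],[[0,-0.3,0],[0,0,0],0],[[0,-0.3,0],[0,0,0],0],[[0,-0.3,0],[0,0,0],0],[[0,-0.3,0],[0,0,0],0],[[0,-0.3,0],[0,0,0],0],[[0,-0.3,0],[0,0,0],0]]'

```text
time_s: 29.85
ee_pos: [0.5699, -0.154, 0.1024]
eef_rot: [179.9, -0.0, 1.3]
force: [-3.1, -4.9, 6.7]
gripper_width: 0.225
grasp_force: 61.3
```

jog_arm --plan '[[[0,-0.3,0],[0,0,0],0],[[0,-0.3,0],[0,0,0],0],[[0,-0.3,0],[0,0,0],0],[[0,-0.3,0],[0,0,0],0],[[0,-0.3,0],[0,0,0],0],[[0,-0.3,0],[0,0,0],0],[[0,-0.3,0],[0,0,0],0],[[0,-0.3,0],[0,0,0],0],[[0,-0.3,0],[0,0,0],0],[[0,-0.3,0],[0,0,0],0],[[0,-0.3,0],[0,0,0],0],[[0,-0.3,0],[0,0,0],0]]'

```text
time_s: 30.85
ee_pos: [0.5692, -0.118, 0.1023]
eef_rot: [179.9, -0.0, 1.3]
force: [-1.8, -4.2, 6.3]
gripper_width: 0.223
grasp_force: 61.2
```

jog_arm --plan '[[[0,-0.3,0],[0,0,0],0],[[0,-0.3,0],[0,0,0],0],[[0,-0.3,0],[0,0,0],0],[[0,-0.3,0],[0,0,0],0],[[0,-0.3,0],[0,0,0],0],[[0,-0.3,0],[0,0,0],0],[[0,-0.3,0],[0,0,0],0],[[0,-0.3,0],[0,0,0],0],[[0,-0.3,0],[0,0,0],0],[[0,-0.3,0],[0,0,0],0],[[0,-0.3,0],[0,0,0],0],[[0,-0.3,0],[0,0,0],0]]'

```text
time_s: 31.85
ee_pos: [0.5685, -0.082, 0.1024]
eef_rot: [179.9, -0.1, 1.3]
force: [-1.1, -5.4, 5.1]
gripper_width: 0.223
grasp_force: 61.2
```

Run:
```python
from h import *
go(.5673,-.0138,.102,1.25);print(ctrl.state()['grasp_force'])
```

```text
pos [ 0.5685 -0.082   0.1024] [ 1.799e+02 -1.000e-01  1.300e+00] F [-1.1 -5.4  5.1] jaw 0.223 t 31.85
shift cm [ 0.04 -6.82  0.03] norm 6.82 turn [ 0.001 -0.001  0.002]
  shift if turned first [ 0.03 -6.82  0.04]
61.1859405040741
```

jog_arm --plan '[[[0,-0.3,0],[0,0,0],0],[[0,-0.3,0],[0,0,0],0],[[0,-0.3,0],[0,0,0],0],[[0,-0.3,0],[0,0,0],0],[[0,-0.3,0],[0,0,0],0],[[0,-0.3,0],[0,0,0],0],[[0,-0.3,0],[0,0,0],0],[[0,-0.3,0],[0,0,0],0],[[0,-0.3,0],[0,0,0],0],[[0,-0.3,0],[0,0,0],0],[[0,-0.3,0],[0,0,0],0],[[0,-0.3,0],[0,0,0],0]]'

```text
time_s: 32.85
ee_pos: [0.5679, -0.046, 0.1023]
eef_rot: [179.9, -0.1, 1.3]
force: [-0.4, -3.9, 5.3]
gripper_width: 0.226
grasp_force: 61.1
```

jog_arm --plan '[[[0,-0.3,0],[0,0,0],0],[[0,-0.3,0],[0,0,0],0],[[0,-0.3,0],[0,0,0],0],[[0,-0.3,0],[0,0,0],0],[[0,-0.3,0],[0,0,0],0],[[0,-0.3,0],[0,0,0],0],[[0,-0.3,0],[0,0,0],0],[[0,-0.3,0],[0,0,0],0],[[0,-0.2,0],[0,0,0],0],[[0,-0.2,0],[0,0,0],0],[[0,-0.1,0],[0,0,0],0],[[0,-0.1,0],[0,0,0],0]]'

```text
time_s: 33.85
ee_pos: [0.5673, -0.0159, 0.1024]
eef_rot: [179.9, -0.1, 1.3]
force: [0.8, -4.6, 5.1]
gripper_width: 0.223
grasp_force: 61.1
```

jog_arm --plan '[[[0,-0.1,0],[0,0,0],0],[[0,-0.1,0],[0,0,0],0],[[0,-0.1,0],[0,0,0],0],[[0,-0.1,0],[0,0,0],0],[[0,-0.1,0],[0,0,0],0],[[0,0,0],[0,0,0],0]]'

```text
time_s: 34.35
ee_pos: [0.5673, -0.0138, 0.1024]
eef_rot: [179.7, -0.1, 1.3]
force: [-1.0, -19.7, 4.3]
gripper_width: 0.222
grasp_force: 61.1
```

Against red a second time. Now the final stroke back to blue.

jog_arm --plan '[[[0,0.2,0],[0,0,0],0],[[0,0.2,0],[0,0,0],0],[[0,0.3,0],[0,0,0],0],[[0,0.3,0],[0,0,0],0],[[0,0.3,0],[0,0,0],0],[[0,0.3,0],[0,0,0],0],[[0,0.3,0],[0,0,0],0],[[0,0.3,0],[0,0,0],0],[[0,0.3,0],[0,0,0],0],[[0,0.3,0],[0,0,0],0],[[0,0.3,0],[0,0,0],0],[[0,0.3,0],[0,0,0],0]]'

```text
time_s: 35.35
ee_pos: [0.5678, -0.0437, 0.1023]
eef_rot: [-179.9, -0.1, 1.4]
force: [-0.8, 3.7, 7.3]
gripper_width: 0.229
grasp_force: 61.5
```

jog_arm --plan '[[[0,0.3,0],[0,0,0],0],[[0,0.3,0],[0,0,0],0],[[0,0.3,0],[0,0,0],0],[[0,0.3,0],[0,0,0],0],[[0,0.3,0],[0,0,0],0],[[0,0.3,0],[0,0,0],0],[[0,0.3,0],[0,0,0],0],[[0,0.3,0],[0,0,0],0],[[0,0.3,0],[0,0,0],0],[[0,0.3,0],[0,0,0],0],[[0,0.3,0],[0,0,0],0],[[0,0.3,0],[0,0,0],0]]'

```text
time_s: 36.35
ee_pos: [0.5685, -0.0796, 0.1023]
eef_rot: [-179.9, -0.1, 1.4]
force: [-0.8, 4.4, 6.9]
gripper_width: 0.22
grasp_force: 61.5
```

jog_arm --plan '[[[0,0.3,0],[0,0,0],0],[[0,0.3,0],[0,0,0],0],[[0,0.3,0],[0,0,0],0],[[0,0.3,0],[0,0,0],0],[[0,0.3,0],[0,0,0],0],[[0,0.3,0],[0,0,0],0],[[0,0.3,0],[0,0,0],0],[[0,0.3,0],[0,0,0],0],[[0,0.3,0],[0,0,0],0],[[0,0.3,0],[0,0,0],0],[[0,0.3,0],[0,0,0],0],[[0,0.3,0],[0,0,0],0]]'

```text
time_s: 37.35
ee_pos: [0.5692, -0.1156, 0.1023]
eef_rot: [-179.9, -0.0, 1.4]
force: [-2.0, 3.7, 7.6]
gripper_width: 0.223
grasp_force: 61.5
```

jog_arm --plan '[[[0,0.3,0],[0,0,0],0],[[0,0.3,0],[0,0,0],0],[[0,0.3,0],[0,0,0],0],[[0,0.3,0],[0,0,0],0],[[0,0.3,0],[0,0,0],0],[[0,0.3,0],[0,0,0],0],[[0,0.3,0],[0,0,0],0],[[0,0.3,0],[0,0,0],0],[[0,0.3,0],[0,0,0],0],[[0,0.3,0],[0,0,0],0],[[0,0.3,0],[0,0,0],0],[[0,0.3,0],[0,0,0],0]]'

```text
time_s: 38.35
ee_pos: [0.5699, -0.1516, 0.1023]
eef_rot: [-179.9, -0.0, 1.4]
force: [-3.3, 5.3, 7.3]
gripper_width: 0.224
grasp_force: 61.6
```

Run:
```python
from h import *
go(.5703,-.1739,.102,1.25);print(ctrl.state()['grasp_force'])
```

```text
pos [ 0.5699 -0.1516  0.1023] [-179.9   -0.     1.4] F [-3.3  5.3  7.3] jaw 0.224 t 38.35
shift cm [-0.01  2.23  0.03] norm 2.23 turn [-0.001 -0.     0.002]
  shift if turned first [-0.    2.23  0.03]
61.59564435482025
```

jog_arm --plan '[[[0,0.3,0],[0,0,0],0],[[0,0.3,0],[0,0,0],0],[[0,0.3,0],[0,0,0],0],[[0,0.3,0],[0,0,0],0],[[0,0.3,0],[0,0,0],0],[[0,0.2,0],[0,0,0],0],[[0,0.1,0],[0,0,0],0],[[0,0.1,0],[0,0,0],0],[[0,0.1,0],[0,0,0],0],[[0,0.1,0],[0,0,0],0],[[0,0.1,0],[0,0,0],0],[[0,0.1,0],[0,0,0],0]]'

```text
time_s: 39.35
ee_pos: [0.5702, -0.1739, 0.1023]
eef_rot: [-179.9, 0.0, 1.4]
force: [-3.7, 10.7, 10.3]
gripper_width: 0.223
grasp_force: 62.0
```

jog_arm --plan '[[[0,0.1,0],[0,0,0],0],[[0,0.1,0],[0,0,0],0],[[0,0.1,0],[0,0,0],0],[[0,0,0],[0,0,0],0]]'

```text
time_s: 39.68
ee_pos: [0.5702, -0.1739, 0.1023]
eef_rot: [-179.6, 0.0, 1.5]
force: [-3.3, 22.1, 11.5]
gripper_width: 0.223
grasp_force: 62.4
```

jog_arm --plan '[[[0,-0.1,0],[0,0,0],0],[[0,-0.1,0],[0,0,0],0],[[0,0,0],[0,0,0],0],[[0,0,0],[0,0,0],1],[[0,0,0],[0,0,0],1],[[0,0,0],[0,0,0],1],[[0,0,0],[0,0,0],1],[[0,0,0],[0,0,0],1],[[0,0,-1],[0,0,0],1],[[0,0,-2.5],[0,0,0],1],[[0,0,-3],[0,0,0],1]]'

```text
time_s: 40.6
ee_pos: [0.5698, -0.1762, 0.1668]
eef_rot: [-179.9, 0.2, 1.3]
force: [0.3, -0.7, -0.5]
gripper_width: 1.001
grasp_force: 0.0
```

jog_arm --plan '[[[-1,0,-2],[0,0,0],1],[[-3,0,0],[0,0,0],1],[[-4,0,0],[0,0,0],0.6],[[-4,0,0],[0,0,0],0.6],[[-3,0,0],[0,0,0],0.6],[[-1,0,0],[0,0,0],0.6],[[0,0,0],[0,0,0],0.6]]'

```text
time_s: 41.18
ee_pos: [0.4092, -0.1803, 0.1879]
eef_rot: [180.0, -0.0, 1.3]
force: [0.2, -0.8, 0.6]
gripper_width: 0.599
grasp_force: 0.0
```

Run:
```python
from h import *
im,d,W=look();h=cv2.cvtColor(im,cv2.COLOR_RGB2HSV)
x,y,z=[W[...,i] for i in range(3)]
m=(x>.5)&(x<.75)&(y>-.3)&(y<.05)&(z>.064)&(z<.076)&(h[...,0]>100)&(h[...,0]<125)&(h[...,1]>120);print('rim',rect(W[m]),m.sum())
m=(x>.54)&(x<.6)&(y>-.3)&(y<.05)&(z>.125)&(z<.15);print('post',rect(W[m]),m.sum())
save('p4.png',im.repeat(2,0).repeat(2,1)[180:480,300:800]);go(.4,-.18,.2,1.25)
```

```text
bar [ 0.6512 -0.2456] [0.0888 0.0358] 1.7 0.0959 510
bar [ 0.6392 -0.1098] [0.0897 0.0355] 1.2 0.0964 476
bar [ 0.6411 -0.1753] [0.0898 0.0351] 1.2 0.0962 490
bar [0.5094 0.3683] [0.2197 0.0069] -5.2 0.1079 2010
rim (array([ 0.6405, -0.1733]), array([0.1927, 0.122 ]), -88.9) 726
post (array([ 0.5696, -0.1741]), array([0.0177, 0.0134]), 87.7) 47
pos [ 0.4106 -0.1806  0.1878] [ 1.799e+02 -1.000e-01  1.300e+00] F [0.1 0.6 0.5] jaw 0.599 t 41.2333
shift cm [-1.06 -0.08 -1.22] norm 1.62 turn [ 0.001 -0.002  0.001]
  shift if turned first [-1.06 -0.08 -1.22]
```

View pics/p4.png

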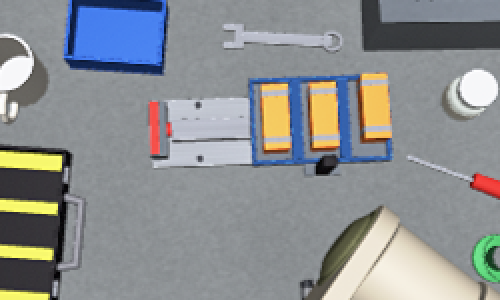

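Top view: all bars are still in their bays and the carriage is at blue. The right bar was nudged about 1 cm within its bay, now at (375,107). I'll use its new position to unload.

jog_arm --plan '[[[1.5,0.4,0],[0,0,0],0.6],[[3,0.9,0],[0,0,0],0.6],[[3.6,1.1,0],[0,0,0],0.6],[[3.8,1.1,0],[0,0,0],0.6],[[3.8,1.1,0],[0,0,0],0.6],[[3.5,1,0],[0,0,0],0.6],[[2.5,0.8,0],[0,0,0],0.6],[[1.5,0.5,0],[0,0,0],0.6],[[0.78,0.19,0],[0,0,0],0.6],[[0,0,2],[0,0,0],0.6],[[0,0,0],[0,0,0],0.6],[[0,0,0],[0,0,0],0.6]]'

```text
time_s: 42.23
ee_pos: [0.6525, -0.2448, 0.1655]
eef_rot: [-179.9, 0.1, 1.4]
force: [-0.2, 0.3, -0.2]
gripper_width: 0.601
grasp_force: 0.0
```

Run:
```python
from h import *
look('side');go(.6512,-.2456,.074,1.5)
```

```text
bar [ 0.6446 -0.1733] [0.1834 0.0958] -82.7 0.0982 924
pos [ 0.6526 -0.245   0.1668] [-180.     0.     1.4] F [-0.9  0.5  0.3] jaw 0.598 t 42.2833
shift cm [-0.14  0.06  9.28] norm 9.28 turn [-0.     0.    -0.002]
  shift if turned first [-0.14  0.05  9.28]
```

jog_arm --plan '[[[-0.1,0.05,2],[0,0,0],0.6],[[0,0,2.8],[0,0,0],0.6],[[0,0,2.2],[0,0,0],0.6],[[0,0,1.2],[0,0,0],0.6],[[0,0,0.7],[0,0,0],0.6],[[0,0,0.35],[0,0,0],0.6],[[0,0,0],[0,0,0],0.6],[[0,0,0],[0,0,0],0],[[0,0,0],[0,0,0],0],[[0,0,0],[0,0,0],0],[[0,0,0],[0,0,0],0],[[0,0,0],[0,0,0],0]]'

```text
time_s: 43.28
ee_pos: [0.6518, -0.2454, 0.0762]
eef_rot: [180.0, -0.1, 1.4]
force: [0.0, 4.8, 5.8]
gripper_width: 0.406
grasp_force: 61.9
```

jog_arm --plan '[[[0,0,0],[0,0,0],0],[[0,0,0],[0,0,0],0],[[0,0,-0.5],[0,0,0],0],[[0,0,-1],[0,0,0],0],[[0,0,-2.5],[0,0,0],0],[[0,0,-4],[0,0,0],0],[[0,0,-3],[0,0,0],0],[[0,0,-1],[0,0,-0.12],0],[[0,0,0],[0,0,-0.12],0],[[0,0,0],[0,0,-0.12],0],[[0,0,0],[0,0,-0.12],0],[[0,0,0],[0,0,0],0]]'

```text
time_s: 44.28
ee_pos: [0.6506, -0.2461, 0.1943]
eef_rot: [-180.0, 0.1, 29.1]
force: [-0.6, -0.1, -6.6]
gripper_width: 0.408
grasp_force: 61.5
```

Run:
```python
from h import *
go(.5661,.2512,.19,85);print(ctrl.state()['grasp_force'],ctrl.state()['joints'])
```

```text
pos [ 0.6506 -0.2461  0.1943] [-1.80e+02  1.00e-01  2.91e+01] F [-0.6 -0.1 -6.6] jaw 0.408 t 44.2833
shift cm [ 16.79 -47.57   0.44] norm 50.45 turn [-0.001  0.001 -0.976]
  shift if turned first [ 48.81 -12.75   0.43]
61.457401514053345 [-3.04351139e+01  3.84399625e+01  5.09000542e+01 -2.78523202e-02
  9.07126955e+01  3.04759788e+01]
```

jog_arm --plan '[[[0,0,0],[0,0,-0.122],0],[[0,0,0],[0,0,-0.122],0],[[0,0,0],[0,0,-0.122],0],[[0,0,0],[0,0,-0.122],0],[[0,0,0],[0,0,-0.122],0],[[0,0,0],[0,0,-0.122],0],[[0,0,0],[0,0,-0.122],0],[[0,0,0],[0,0,-0.122],0],[[1,-0.3,0],[0,0,0],0],[[2,-0.5,0],[0,0,0],0],[[3,-0.8,0],[0,0,0],0],[[3.8,-1,0],[0,0,0],0]]'

```text
time_s: 45.28
ee_pos: [0.6334, -0.146, 0.194]
eef_rot: [-180.0, 0.0, 84.2]
force: [1.2, 1.5, -7.3]
gripper_width: 0.406
grasp_force: 61.4
```

jog_arm --plan '[[[3.8,-1,0],[0,0,0],0],[[3.8,-1,0],[0,0,0],0],[[3.8,-1,0],[0,0,0],0],[[3.8,-1,0],[0,0,0],0],[[3.8,-1,0],[0,0,0],0],[[3.8,-1,0],[0,0,0],0],[[3.8,-1,0],[0,0,0],0],[[3.8,-1,0],[0,0,0],0],[[3.5,-0.9,0],[0,0,0],0],[[2.5,-0.6,0],[0,0,0],0],[[1.5,-0.4,0],[0,0,0],0],[[0.8,-0.2,0],[0,0,0],0]]'

```text
time_s: 46.28
ee_pos: [0.5672, 0.2512, 0.1945]
eef_rot: [-180.0, -0.0, 84.6]
force: [-0.6, 0.4, -6.3]
gripper_width: 0.401
grasp_force: 61.4
```

jog_arm --plan '[[[0,0,0],[0,0,0],0],[[0,0,0],[0,0,0],0]]'

```text
time_s: 46.45
ee_pos: [0.5685, 0.2482, 0.1944]
eef_rot: [-180.0, 0.0, 84.6]
force: [0.2, -0.2, -6.3]
gripper_width: 0.409
grasp_force: 61.4
```

Run:
```python
from h import *
look();go(.5661,.2512,.022,85);print(ctrl.state()['grasp_force'])
```

```text
bar [ 0.6394 -0.1098] [0.09   0.0354] 1.5 0.0963 473
bar [ 0.641  -0.1751] [0.0902 0.0352] 0.9 0.0963 489
pos [0.5687 0.2476 0.1944] [-180.     0.    84.6] F [ 0.7 -0.8 -6.8] jaw 0.409 t 46.5
shift cm [ 0.34 -0.29 17.24] norm 17.24 turn [-0.     0.001 -0.007]
  shift if turned first [ 0.33 -0.29 17.24]
61.395496129989624
```

jog_arm --plan '[[[0.15,-0.15,1.5],[0,0,-0.007],0],[[0.15,-0.15,3],[0,0,0],0],[[0,0,3.5],[0,0,0],0],[[0,0,3],[0,0,0],0],[[0,0,2.5],[0,0,0],0],[[0,0,1.5],[0,0,0],0],[[0,0,0.5],[0,0,0],0],[[0,0,0],[0,0,0],0],[[0,0,0],[0,0,0],0]]'

```text
time_s: 47.25
ee_pos: [0.5668, 0.2513, 0.0404]
eef_rot: [179.9, -0.0, 85.1]
force: [0.9, -0.2, -5.9]
gripper_width: 0.406
grasp_force: 61.2
```

Run:
```python
from h import *
go(.5661,.2512,.022,85)
b,_,_=cam('side');save('p5.png',b[200:350,90:290].repeat(3,0).repeat(3,1))
```

```text
pos [0.5668 0.2513 0.0404] [179.9  -0.   85.1] F [ 0.9 -0.2 -5.9] jaw 0.406 t 47.25
shift cm [-0.02 -0.07  1.84] norm 1.84 turn [ 0.002 -0.     0.002]
  shift if turned first [-0.02 -0.07  1.84]
```

View pics/p5.png

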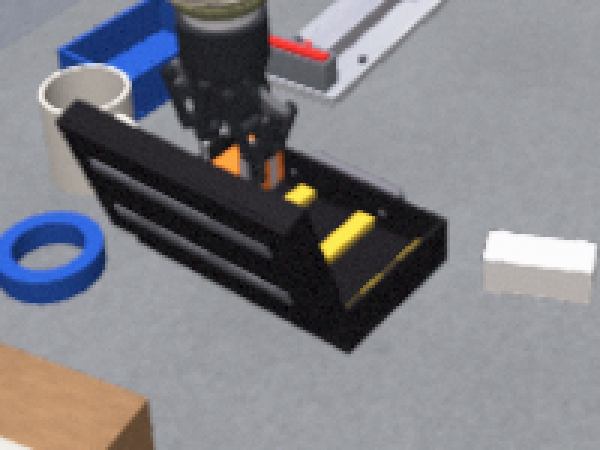

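The bar is over the far bay, inside the walls, near (248,160). Lowering and releasing.

jog_arm --plan '[[[0,-0.05,0.6],[0,0,0],0],[[0,0,0.6],[0,0,0],0],[[0,0,0.4],[0,0,0],0],[[0,0,0.2],[0,0,0],0],[[0,0,0.1],[0,0,0],0],[[0,0,0],[0,0,0],0],[[0,0,0],[0,0,0],0.55],[[0,0,0],[0,0,0],0.55],[[0,0,0],[0,0,0],0.55],[[0,0,-0.5],[0,0,0],0.55],[[0,0,-1.5],[0,0,0],0.55],[[0,0,-3],[0,0,0],0.55]]'

```text
time_s: 48.3
ee_pos: [0.564, 0.2516, 0.0685]
eef_rot: [-179.7, 0.1, 85.2]
force: [-0.3, -0.5, 0.4]
gripper_width: 0.553
grasp_force: 0.0
```

jog_arm --plan '[[[0,0,-3.5],[0,0,0],0.6],[[-1,0,-4],[0,0,0.12],0.6],[[0,0,-3.5],[0,0,0.12],0.6],[[0,0,0],[0,0,0.12],0.6],[[0,0,0],[0,0,0.12],0.6],[[0,0,0],[0,0,0.12],0.6],[[0,0,0],[0,0,0.12],0.6],[[0,0,0],[0,0,0.12],0.6],[[0,0,0],[0,0,0.12],0.6],[[0,0,0],[0,0,0.12],0.6],[[0,0,0],[0,0,0.12],0.6],[[0,0,0],[0,0,0.12],0.6]]'

```text
time_s: 49.3
ee_pos: [0.5646, 0.242, 0.1809]
eef_rot: [-180.0, -0.0, 9.2]
force: [-0.6, -0.6, 0.0]
gripper_width: 0.601
grasp_force: 0.0
```

jog_arm --plan '[[[0,0,0],[0,0,0.12],0.6],[[0,0,0],[0,0,0.02],0.6],[[0,0,0],[0,0,0],0.6]]'

```text
time_s: 49.55
ee_pos: [0.5646, 0.242, 0.1807]
eef_rot: [-180.0, -0.0, 1.6]
force: [-0.2, 0.6, 0.0]
gripper_width: 0.596
grasp_force: 0.0
```

Run:
```python
from h import *
look();go(.6411,-.1753,.17,1.2)
```

```text
bar [ 0.6388 -0.1097] [0.0897 0.0355] 1.4 0.0963 476
bar [ 0.6413 -0.1751] [0.0902 0.0346] 1.0 0.0961 489
bar [0.5634 0.2428] [0.0728 0.0358] 85.3 0.0417 355
bar [0.5515 0.3674] [0.0317 0.0074] -5.2 0.117 180
pos [0.5646 0.242  0.1806] [-180.    -0.     1.7] F [-0.3 -0.4 -0.3] jaw 0.604 t 49.6
shift cm [ 6.39 41.94  1.06] norm 42.44 turn [-0.    -0.     0.009]
  shift if turned first [ 6.78 41.88  1.06]
```

jog_arm --plan '[[[0.15,1,0],[0,0,0],0.6],[[0.4,2.5,0],[0,0,0],0.6],[[0.6,3.8,0],[0,0,0],0.6],[[0.6,3.9,0],[0,0,0],0.6],[[0.6,4,0],[0,0,0],0.6],[[0.6,4,0],[0,0,0],0.6],[[0.6,4,0],[0,0,0],0.6],[[0.6,4,0],[0,0,0],0.6],[[0.6,4,0],[0,0,0],0.6],[[0.6,4,0],[0,0,0],0.6],[[0.5,3.2,0],[0,0,0],0.6],[[0.3,2,0],[0,0,0],0.6]]'

```text
time_s: 50.6
ee_pos: [0.6366, -0.1647, 0.1801]
eef_rot: [180.0, -0.0, 1.5]
force: [-0.1, -0.4, -0.5]
gripper_width: 0.6
grasp_force: 0.0
```

jog_arm --plan '[[[0.2,1,0],[0,0,0],0.6],[[0.05,0.5,0.5],[0,0,0.008],0.6],[[0,0,0.5],[0,0,0],0.6],[[0,0,0],[0,0,0],0.6],[[0,0,0],[0,0,0],0.6]]'

```text
time_s: 51.02
ee_pos: [0.6395, -0.1736, 0.17]
eef_rot: [-180.0, 0.1, 1.2]
force: [-0.3, 0.1, -0.6]
gripper_width: 0.602
grasp_force: 0.0
```

Run:
```python
from h import *
go(.6412,-.1752,.074,1.2);go(.6412,-.1752,.074,1.2)
```

```text
pos [ 0.6395 -0.1736  0.17  ] [-1.8e+02  1.0e-01  1.2e+00] F [-0.3  0.1 -0.6] jaw 0.602 t 51.0167
shift cm [0.18 0.17 9.6 ] norm 9.6 turn [-0.001  0.001 -0.   ]
  shift if turned first [0.17 0.16 9.6 ]
pos [ 0.6395 -0.1736  0.17  ] [-1.8e+02  1.0e-01  1.2e+00] F [-0.3  0.1 -0.6] jaw 0.602 t 51.0167
shift cm [0.18 0.17 9.6 ] norm 9.6 turn [-0.001  0.001 -0.   ]
  shift if turned first [0.17 0.16 9.6 ]
```

jog_arm --plan '[[[0.1,0.12,2],[0,0,0],0.6],[[0,0,3],[0,0,0],0.6],[[0,0,2.4],[0,0,0],0.6],[[0,0,1.2],[0,0,0],0.6],[[0,0,0.7],[0,0,0],0.6],[[0,0,0.4],[0,0,0],0.6],[[0,0,0],[0,0,0],0.6],[[0,0,0],[0,0,0],0],[[0,0,0],[0,0,0],0],[[0,0,0],[0,0,0],0],[[0,0,0],[0,0,0],0],[[0,0,0],[0,0,0],0]]'

```text
time_s: 52.02
ee_pos: [0.6414, -0.1762, 0.0749]
eef_rot: [180.0, -0.1, 1.1]
force: [-0.3, 3.1, 6.3]
gripper_width: 0.404
grasp_force: 62.2
```

jog_arm --plan '[[[0,0,0],[0,0,0],0],[[0,0,0],[0,0,0],0],[[0,0,-0.5],[0,0,0],0],[[0,0,-1],[0,0,0],0],[[0,0,-2.5],[0,0,0],0],[[0,0,-4],[0,0,0],0],[[0,0,-3],[0,0,0],0],[[0,0,-1],[0,0,-0.12],0],[[0,0,0],[0,0,-0.12],0],[[0,0,0],[0,0,-0.12],0],[[0,0,0],[0,0,-0.12],0],[[0,0,0],[0,0,0],0]]'

```text
time_s: 53.02
ee_pos: [0.6404, -0.1764, 0.1934]
eef_rot: [-180.0, 0.0, 28.8]
force: [0.4, 0.5, -5.9]
gripper_width: 0.411
grasp_force: 61.3
```

Run:
```python
from h import *
go(.5004,.257,.19,85);print(ctrl.state()['grasp_force'])
```

```text
pos [ 0.6404 -0.1764  0.1934] [-180.     0.    28.8] F [ 0.4  0.5 -5.9] jaw 0.411 t 53.0167
shift cm [  8.62 -44.72   0.36] norm 45.54 turn [-0.001  0.    -0.981]
  shift if turned first [ 41.95 -17.72   0.34]
61.296125650405884
```

jog_arm --plan '[[[0,0,0],[0,0,-0.122],0],[[0,0,0],[0,0,-0.122],0],[[0,0,0],[0,0,-0.122],0],[[0,0,0],[0,0,-0.122],0],[[0,0,0],[0,0,-0.122],0],[[0,0,0],[0,0,-0.122],0],[[0,0,0],[0,0,-0.122],0],[[0,0,0],[0,0,-0.122],0],[[1,-0.4,0],[0,0,0],0],[[2,-0.8,0],[0,0,0],0],[[3,-1.3,0],[0,0,0],0],[[3.6,-1.5,0],[0,0,0],0]]'

```text
time_s: 54.02
ee_pos: [0.6094, -0.0766, 0.193]
eef_rot: [-180.0, 0.0, 84.0]
force: [0.8, 0.3, -5.4]
gripper_width: 0.41
grasp_force: 61.2
```

jog_arm --plan '[[[3.6,-1.55,0],[0,0,0],0],[[3.6,-1.55,0],[0,0,0],0],[[3.6,-1.55,0],[0,0,0],0],[[3.6,-1.55,0],[0,0,0],0],[[3.6,-1.55,0],[0,0,0],0],[[3.6,-1.55,0],[0,0,0],0],[[3.6,-1.55,0],[0,0,0],0],[[3,-1.2,0],[0,0,0],0],[[2,-0.8,0],[0,0,0],0],[[1.3,-0.6,0],[0,0,0],0],[[0.85,-0.27,0],[0,0,0],0]]'

```text
time_s: 54.93
ee_pos: [0.5029, 0.2602, 0.1936]
eef_rot: [-180.0, -0.0, 84.3]
force: [-0.4, -0.3, -5.7]
gripper_width: 0.407
grasp_force: 61.2
```

jog_arm --plan '[[[0,0,0],[0,0,0],0],[[0,0,0],[0,0,0],0],[[0,0,0],[0,0,0],0]]'

```text
time_s: 55.18
ee_pos: [0.5048, 0.2574, 0.1934]
eef_rot: [180.0, 0.0, 84.3]
force: [0.1, 0.2, -6.3]
gripper_width: 0.405
grasp_force: 61.2
```

Run:
```python
from h import *
look();go(.5004,.257,.021,85);print(ctrl.state()['grasp_force'])
```

```text
bar [ 0.6396 -0.1097] [0.0897 0.0354] 1.8 0.0965 473
bar [0.5643 0.2511] [0.0897 0.036 ] 84.7 0.0417 432
pos [0.5049 0.2573 0.1933] [180.    0.   84.4] F [ 0.7 -0.2 -5.7] jaw 0.407 t 55.2333
shift cm [-0.06 -0.45 17.23] norm 17.24 turn [ 0.     0.    -0.011]
  shift if turned first [-0.06 -0.45 17.23]
61.2482213973999
```

jog_arm --plan '[[[0,-0.2,1.5],[0,0,-0.011],0],[[0,-0.2,3],[0,0,0],0],[[0,0,3.5],[0,0,0],0],[[0,0,3],[0,0,0],0],[[0,0,2.5],[0,0,0],0],[[0,0,1.5],[0,0,0],0],[[0,0,0.5],[0,0,0],0],[[0,0,0],[0,0,0],0],[[0,0,0],[0,0,0],0]]'

```text
time_s: 55.98
ee_pos: [0.5015, 0.2583, 0.0392]
eef_rot: [179.9, -0.0, 85.1]
force: [0.1, -0.5, -4.8]
gripper_width: 0.407
grasp_force: 61.1
```

Run:
```python
from h import *
go(.5004,.257,.021,85)
```

```text
pos [0.5015 0.2583 0.0392] [179.9  -0.   85.1] F [ 0.1 -0.5 -4.8] jaw 0.407 t 55.9833
shift cm [-0.14 -0.1   1.82] norm 1.83 turn [ 0.001 -0.     0.001]
  shift if turned first [-0.14 -0.1   1.82]
```

jog_arm --plan '[[[-0.1,-0.08,0.6],[0,0,0],0],[[0,0,0.6],[0,0,0],0],[[0,0,0.4],[0,0,0],0],[[0,0,0.2],[0,0,0],0],[[0,0,0.1],[0,0,0],0],[[0,0,0],[0,0,0],0],[[0,0,0],[0,0,0],0.55],[[0,0,0],[0,0,0],0.55],[[0,0,0],[0,0,0],0.55],[[0,0,-0.5],[0,0,0],0.55],[[0,0,-1.5],[0,0,0],0.55],[[0,0,-3],[0,0,0],0.55]]'

```text
time_s: 56.98
ee_pos: [0.4984, 0.2572, 0.0678]
eef_rot: [-179.7, 0.1, 85.1]
force: [0.0, -0.0, 0.2]
gripper_width: 0.545
grasp_force: 0.0
```

jog_arm --plan '[[[0,0,-3.5],[0,0,0],0.6],[[-1,0,-4],[0,0,0.12],0.6],[[0,0,-3.5],[0,0,0.12],0.6],[[0,0,0],[0,0,0.12],0.6],[[0,0,0],[0,0,0.12],0.6],[[0,0,0],[0,0,0.12],0.6],[[0,0,0],[0,0,0.12],0.6],[[0,0,0],[0,0,0.12],0.6],[[0,0,0],[0,0,0.12],0.6],[[0,0,0],[0,0,0.12],0.6],[[0,0,0],[0,0,0.12],0.6],[[0,0,0],[0,0,0.12],0.6]]'

```text
time_s: 57.98
ee_pos: [0.4989, 0.2477, 0.1799]
eef_rot: [-180.0, -0.0, 9.2]
force: [-0.1, 0.0, 0.1]
gripper_width: 0.604
grasp_force: 0.0
```

jog_arm --plan '[[[0,0,0],[0,0,0.12],0.6],[[0,0,0],[0,0,0.02],0.6],[[0,0,0],[0,0,0],0.6]]'

```text
time_s: 58.23
ee_pos: [0.4989, 0.2477, 0.1797]
eef_rot: [-180.0, -0.0, 1.6]
force: [0.2, -0.5, 0.7]
gripper_width: 0.601
grasp_force: 0.0
```

Run:
```python
from h import *
look();go(.6394,-.1097,.17,1.4)
```

```text
bar [ 0.6393 -0.1098] [0.0906 0.0352] 1.7 0.0964 473
bar [0.5643 0.2513] [0.0903 0.036 ] 84.9 0.0415 429
bar [0.4987 0.2541] [0.0865 0.0356] 85.3 0.0413 278
bar [0.4525 0.3763] [0.0385 0.0067] -3.8 0.1174 237
pos [0.4989 0.2477 0.1796] [-180.    -0.     1.7] F [0.  0.7 0.5] jaw 0.604 t 58.2833
shift cm [13.   36.13  0.97] norm 38.41 turn [-0.    -0.     0.005]
  shift if turned first [13.17 36.07  0.96]
```

jog_arm --plan '[[[0.35,1,0],[0,0,0],0.6],[[0.9,2.5,0],[0,0,0],0.6],[[1.3,3.6,0],[0,0,0],0.6],[[1.3,3.6,0],[0,0,0],0.6],[[1.3,3.6,0],[0,0,0],0.6],[[1.3,3.6,0],[0,0,0],0.6],[[1.3,3.6,0],[0,0,0],0.6],[[1.3,3.6,0],[0,0,0],0.6],[[1.3,3.6,0],[0,0,0],0.6],[[1.1,3,0],[0,0,0],0.6],[[0.8,2.2,0],[0,0,0],0.6],[[0.5,1.4,0],[0,0,0],0.6]]'

```text
time_s: 59.28
ee_pos: [0.6358, -0.1054, 0.179]
eef_rot: [180.0, 0.0, 1.4]
force: [-0.8, 0.1, 0.2]
gripper_width: 0.599
grasp_force: 0.0
```

jog_arm --plan '[[[0.3,0.8,0.5],[0,0,0.005],0.6],[[0,0,0.5],[0,0,0],0.6],[[0,0,0],[0,0,0],0.6],[[0,0,0],[0,0,0],0.6]]'

```text
time_s: 59.62
ee_pos: [0.6382, -0.1084, 0.1689]
eef_rot: [-180.0, 0.1, 1.3]
force: [-0.3, 0.9, -0.0]
gripper_width: 0.599
grasp_force: 0.0
```

Run:
```python
from h import *
go(.6394,-.1097,.074,1.4)
```

```text
pos [ 0.6382 -0.1084  0.1689] [-1.8e+02  1.0e-01  1.3e+00] F [-0.3  0.9 -0. ] jaw 0.599 t 59.6167
shift cm [0.13 0.14 9.49] norm 9.49 turn [-0.001  0.001 -0.002]
  shift if turned first [0.12 0.13 9.49]
```

jog_arm --plan '[[[0.08,0.1,2],[0,0,0],0.6],[[0,0,3],[0,0,0],0.6],[[0,0,2.3],[0,0,0],0.6],[[0,0,1.2],[0,0,0],0.6],[[0,0,0.7],[0,0,0],0.6],[[0,0,0.4],[0,0,0],0.6],[[0,0,0],[0,0,0],0.6],[[0,0,0],[0,0,0],0],[[0,0,0],[0,0,0],0],[[0,0,0],[0,0,0],0],[[0,0,0],[0,0,0],0],[[0,0,0],[0,0,0],0]]'

```text
time_s: 60.62
ee_pos: [0.6401, -0.1105, 0.0748]
eef_rot: [180.0, -0.1, 1.2]
force: [-1.1, 3.0, 6.5]
gripper_width: 0.406
grasp_force: 62.0
```

jog_arm --plan '[[[0,0,0],[0,0,0],0],[[0,0,0],[0,0,0],0],[[0,0,-0.5],[0,0,0],0],[[0,0,-1],[0,0,0],0],[[0,0,-2.5],[0,0,0],0],[[0,0,-4],[0,0,0],0],[[0,0,-3],[0,0,0],0],[[0,0,-1],[0,0,-0.12],0],[[0,0,0],[0,0,-0.12],0],[[0,0,0],[0,0,-0.12],0],[[0,0,0],[0,0,-0.12],0],[[0,0,0],[0,0,0],0]]'

```text
time_s: 61.62
ee_pos: [0.6391, -0.1109, 0.1935]
eef_rot: [-180.0, 0.0, 28.9]
force: [0.4, -0.4, -5.6]
gripper_width: 0.406
grasp_force: 61.2
```

Run:
```python
from h import *
go(.4346,.2628,.19,85);print(ctrl.state()['grasp_force'])
```

```text
pos [ 0.6391 -0.1109  0.1935] [-180.     0.    28.9] F [ 0.4 -0.4 -5.6] jaw 0.406 t 61.6167
shift cm [  0.18 -42.6    0.37] norm 42.6 turn [-0.001  0.    -0.979]
  shift if turned first [ 35.45 -23.63   0.35]
61.16509437561035
```

jog_arm --plan '[[[0,0,0],[0,0,-0.122],0],[[0,0,0],[0,0,-0.122],0],[[0,0,0],[0,0,-0.122],0],[[0,0,0],[0,0,-0.122],0],[[0,0,0],[0,0,-0.122],0],[[0,0,0],[0,0,-0.122],0],[[0,0,0],[0,0,-0.122],0],[[0,0,0],[0,0,-0.125],0],[[0.8,-0.5,0],[0,0,0],0],[[1.7,-1.1,0],[0,0,0],0],[[2.6,-1.7,0],[0,0,0],0],[[3,-2,0],[0,0,0],0]]'

```text
time_s: 62.62
ee_pos: [0.5933, -0.0249, 0.193]
eef_rot: [-180.0, 0.0, 84.3]
force: [-0.4, -0.1, -5.2]
gripper_width: 0.408
grasp_force: 61.1
```

jog_arm --plan '[[[3.1,-2.1,0],[0,0,0],0],[[3.1,-2.1,0],[0,0,0],0],[[3.1,-2.1,0],[0,0,0],0],[[3.1,-2.1,0],[0,0,0],0],[[3.1,-2.1,0],[0,0,0],0],[[3.1,-2.1,0],[0,0,0],0],[[3.1,-2.1,0],[0,0,0],0],[[2.5,-1.6,0],[0,0,0],0],[[1.7,-1.1,0],[0,0,0],0],[[1,-0.65,0],[0,0,0],0],[[0.45,-0.28,0],[0,0,0],0]]'

```text
time_s: 63.53
ee_pos: [0.4352, 0.2649, 0.1936]
eef_rot: [180.0, -0.0, 84.7]
force: [0.8, -0.8, -4.9]
gripper_width: 0.409
grasp_force: 61.1
```

jog_arm --plan '[[[0,0,0],[0,0,0],0],[[0,0,0],[0,0,0],0],[[0,0,0],[0,0,0],0]]'

```text
time_s: 63.78
ee_pos: [0.437, 0.2627, 0.1933]
eef_rot: [180.0, 0.0, 84.6]
force: [0.4, -0.2, -5.9]
gripper_width: 0.406
grasp_force: 61.1
```

Run:
```python
from h import *
look();go(.4346,.2628,.021,85);print(ctrl.state()['grasp_force'])
```

```text
bar [0.5799 0.3612] [0.0751 0.0065] -5.3 0.1062 753
bar [0.5645 0.2514] [0.0904 0.0364] 85.0 0.0416 429
bar [0.4989 0.2563] [0.0906 0.0358] 84.7 0.0416 425
pos [0.437  0.2628 0.1933] [180.    0.   84.6] F [-0.3 -0.3 -4.7] jaw 0.407 t 63.8333
shift cm [-1.000e-02 -2.400e-01  1.723e+01] norm 17.23 turn [ 0.     0.    -0.006]
  shift if turned first [-0.02 -0.24 17.23]
61.12801909446716
```

jog_arm --plan '[[[0,-0.2,1.5],[0,0,-0.006],0],[[0,-0.05,3],[0,0,0],0],[[0,0,3.5],[0,0,0],0],[[0,0,3],[0,0,0],0],[[0,0,2.5],[0,0,0],0],[[0,0,1.5],[0,0,0],0],[[0,0,0.5],[0,0,0],0],[[0,0,0],[0,0,0],0],[[0,0,0],[0,0,0],0]]'

```text
time_s: 64.58
ee_pos: [0.4347, 0.2637, 0.0391]
eef_rot: [179.9, -0.0, 85.1]
force: [0.6, -0.6, -4.7]
gripper_width: 0.409
grasp_force: 61.0
```

Run:
```python
from h import *
go(.4346,.2628,.021,85)
```

```text
pos [0.4347 0.2637 0.0391] [179.9  -0.   85.1] F [ 0.6 -0.6 -4.7] jaw 0.409 t 64.5833
shift cm [-0.1  -0.    1.81] norm 1.81 turn [ 0.001 -0.     0.001]
  shift if turned first [-0.09 -0.    1.81]
```

jog_arm --plan '[[[-0.08,0,0.6],[0,0,0],0],[[0,0,0.6],[0,0,0],0],[[0,0,0.4],[0,0,0],0],[[0,0,0.2],[0,0,0],0],[[0,0,0.1],[0,0,0],0],[[0,0,0],[0,0,0],0],[[0,0,0],[0,0,0],0.55],[[0,0,0],[0,0,0],0.55],[[0,0,0],[0,0,0],0.55],[[0,0,-0.5],[0,0,0],0.55],[[0,0,-1.5],[0,0,0],0.55],[[0,0,-3],[0,0,0],0.55]]'

```text
time_s: 65.58
ee_pos: [0.4326, 0.2627, 0.0681]
eef_rot: [-179.7, 0.1, 85.1]
force: [0.1, -0.8, -1.0]
gripper_width: 0.554
grasp_force: 0.0
```

jog_arm --plan '[[[0,0,-3.5],[0,0,0],0.6],[[0,0,-4],[0,0,0],0.3],[[0,0,-4],[0,0,0],0],[[0,0,-4],[0,0,0],0],[[0,0,-2.5],[0,0,0],0],[[0,0,0],[0,0,0],0],[[-2,0,0],[0,0,0],0],[[-4,0,0],[0,0,0],0],[[-4,0,0],[0,0,0],0],[[-3,0,0],[0,0,0],0],[[0,0,0],[0,0,0],0],[[0,0,0],[0,0,0],0]]'

```text
time_s: 66.58
ee_pos: [0.4226, 0.1326, 0.2493]
eef_rot: [-180.0, -0.0, 85.0]
force: [1.0, 1.6, -0.3]
gripper_width: -0.004
grasp_force: 0.0
```

Run:
```python
from h import *
im,d,W=look()
C=np.array([.5007,.261]);U=np.array([np.cos(YC),np.sin(YC)]);V=np.array([-U[1],U[0]])
p=C+.172*V; go(*p,.25,85)
P=W[...,:2]-C;u=P@U;v=P@V;z=W[...,2]
k=(abs(u)<.11)&(z>.1)&(z<.2)&(v>0)&(v<.2)
for z0 in(.11,.13,.15,.17):
    kk=k&(abs(z-z0)<.008);print(z0,kk.sum(),np.percentile(v[kk],[2,50,98]).round(4) if kk.any() else '')
save('p6.png',im[100:300,60:260].repeat(3,0).repeat(3,1))
```

```text
bar [0.5593 0.3642] [0.1188 0.0075] -4.7 0.1095 1065
bar [0.5641 0.2506] [0.0897 0.0361] 84.6 0.0415 430
bar [0.5108 0.2556] [0.0889 0.0148] 88.9 0.0417 143
pos [0.4227 0.1335 0.2492] [-180.    -0.    85.1] F [ 0.3  1.  -0.4] jaw 0.002 t 66.6333
shift cm [30.58  6.69 -0.07] norm 31.3 turn [-0.    -0.     0.001]
  shift if turned first [30.58  6.66 -0.08]
0.11 220 [0.104  0.1082 0.1122]
0.13 290 [0.1109 0.115  0.1187]
0.15 77 [0.1168 0.1187 0.1201]
0.17 890 [0.108  0.1194 0.1334]
```

View pics/p6.png

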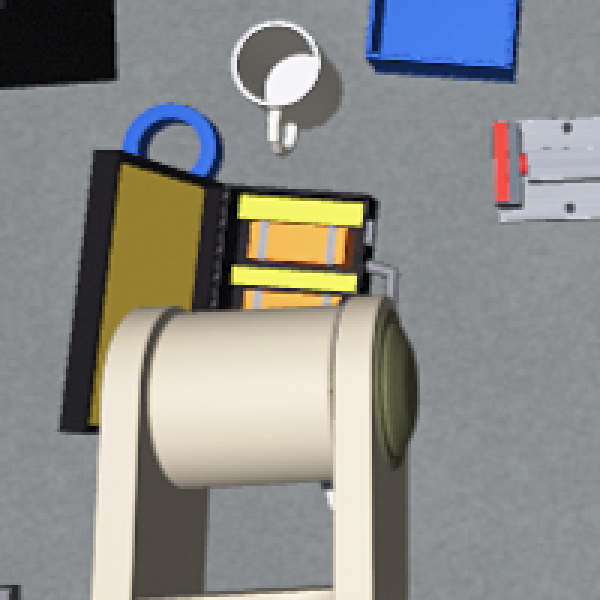

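The far and middle bars sit in their bays at (297,243) and (300,300), and the lid is standing open. Now over the lid to its outer side.

jog_arm --plan '[[[1,0.2,0],[0,0,0],0],[[2.5,0.5,0],[0,0,0],0],[[3.5,0.8,0],[0,0,0],0],[[3.6,0.8,0],[0,0,0],0],[[3.6,0.8,0],[0,0,0],0],[[3.6,0.8,0],[0,0,0],0],[[3.6,0.8,0],[0,0,0],0],[[3.5,0.8,0],[0,0,0],0],[[2.8,0.6,0],[0,0,0],0],[[1.9,0.4,0],[0,0,0],0],[[1,0.2,0],[0,0,0],0],[[0,0,0],[0,0,0],0]]'

```text
time_s: 67.63
ee_pos: [0.5143, 0.4368, 0.2476]
eef_rot: [-179.9, 0.0, 85.4]
force: [-0.3, -0.7, -0.5]
gripper_width: 0.006
grasp_force: 0.0
```

Run:
```python
from h import *
im,d,W=look()
C=np.array([.5007,.261]);U=np.array([np.cos(YC),np.sin(YC)]);V=np.array([-U[1],U[0]])
p=C+.165*V; go(*p,.15,85)
```

```text
bar [0.5094 0.3682] [0.2193 0.0079] -5.5 0.1079 2000
bar [0.5645 0.2507] [0.0899 0.0363] 85.1 0.0418 433
bar [0.4988 0.2559] [0.0903 0.036 ] 85.1 0.0417 422
bar [0.433  0.2613] [0.0893 0.0358] 84.8 0.0414 429
pos [0.5144 0.4352 0.248 ] [-179.9    0.    85.3] F [0.6 0.2 0.5] jaw 0.004 t 67.6833
shift cm [-0.97  0.16  9.8 ] norm 9.85 turn [-0.001  0.001  0.005]
  shift if turned first [-0.98  0.16  9.8 ]
```

jog_arm --plan '[[[-0.5,0,1.5],[0,0,0.005],0],[[-0.4,0.1,2.5],[0,0,0],0],[[0,0,2.8],[0,0,0],0],[[0,0,2],[0,0,0],0],[[0,0,1],[0,0,0],0],[[0,0,0],[0,0,0],0],[[-0.5,0,0],[0,0,0],0],[[-0.5,0,0],[0,0,0],0],[[-0.5,0,0],[0,0,0],0],[[-0.3,0,0],[0,0,0],0],[[0,0,0],[0,0,0],0]]'

```text
time_s: 68.6
ee_pos: [0.5146, 0.4059, 0.153]
eef_rot: [179.9, -0.2, 84.8]
force: [0.6, 2.3, 1.4]
gripper_width: -0.002
grasp_force: 1.2
```

Run:
```python
from h import *
C=np.array([.5007,.261]);U=np.array([np.cos(YC),np.sin(YC)]);V=np.array([-U[1],U[0]])
p=C+.105*V; go(*p,.15,85)
P=ctrl.state()['ee_pos'][:2]-C;print(P@U,P@V)
```

```text
pos [0.5146 0.4059 0.153 ] [179.9  -0.2  84.8] F [0.6 2.3 1.4] jaw -0.002 t 68.6
shift cm [-4.06 -0.11  0.29] norm 4.07 turn [ 0.002 -0.003 -0.003]
  shift if turned first [-4.06 -0.12  0.3 ]
0.0011919908246648572 0.1455784159474598
```

jog_arm --plan '[[[-0.2,0,0],[0,0,0],0],[[-0.3,0,0],[0,0,0],0],[[-0.35,0,0],[0,0,0],0],[[-0.35,0,0],[0,0,0],0],[[-0.35,0,0],[0,0,0],0],[[-0.35,0,0],[0,0,0],0],[[-0.35,0,0],[0,0,0],0],[[-0.35,0,0],[0,0,0],0],[[-0.35,0,0],[0,0,0],0],[[-0.35,0,0],[0,0,0],0],[[-0.35,0,0],[0,0,0],0],[[-0.35,0,0],[0,0,0],0]]'

```text
time_s: 69.6
ee_pos: [0.5105, 0.3657, 0.1514]
eef_rot: [180.0, -0.0, 84.8]
force: [0.0, 4.1, 2.5]
gripper_width: -0.001
grasp_force: 2.4
```

```bash
cat >> h.py <<'E'
C=np.array([.5007,.261]);U=np.array([np.cos(YC),np.sin(YC)]);V=np.array([-U[1],U[0]])
def lid():
    s=ctrl.state();P=s['ee_pos'][:2]-C;print('u,v,z',(P@U).round(4),(P@V).round(4),s['ee_pos'][2].round(4),'F',s['force'].round(1),s['eef_rot'].round(1))
    for n in('top','side'):
        im,d,W=cam(n);P=W[...,:2]-C;u=P@U;v=P@V;z=W[...,2]
        k=(abs(u)<.11)&(abs(u)>.06)&(z>.075)&(z<.2)&(v>-.1)&(v<.2)&(im.max(-1)<90)
        if k.sum()>20:
            zt=np.percentile(z[k],98);kk=k&(z>zt-.004);print(n,'top z',zt.round(4),'v',np.percentile(v[kk],[2,50,98]).round(4))
    return im
E
python3 -c "
from h import *
lid()"
```

```text
u,v,z 0.0006 0.1051 0.1514 F [0.  4.1 2.5] [180.   -0.   84.8]
top top z 0.1827 v [0.0659 0.0795 0.091 ]
side top z 0.1838 v [0.0696 0.0855 0.0955]
```

jog_arm --plan '[[[-0.36,0,-0.04],[0,0,0],0],[[-0.36,0,-0.04],[0,0,0],0],[[-0.36,0,-0.04],[0,0,0],0],[[-0.36,0,-0.04],[0,0,0],0],[[-0.36,0,-0.04],[0,0,0],0],[[-0.36,0,-0.04],[0,0,0],0],[[-0.36,0,-0.03],[0,0,0],0],[[-0.36,0,-0.03],[0,0,0],0],[[-0.355,0,0.03],[0,0,0],0],[[-0.355,0,0.04],[0,0,0],0],[[-0.355,0,0.05],[0,0,0],0],[[-0.355,0,0.05],[0,0,0],0]]'

```text
time_s: 70.7
ee_pos: [0.5065, 0.3227, 0.1524]
eef_rot: [-180.0, 0.0, 84.8]
force: [1.4, 3.8, -0.8]
gripper_width: 0.003
grasp_force: 1.5
```

jog_arm --plan '[[[-0.355,0,0.06],[0,0,0],0],[[-0.355,0,0.06],[0,0,0],0],[[-0.355,0,0.07],[0,0,0],0],[[-0.355,0,0.08],[0,0,0],0]]'

```text
time_s: 71.03
ee_pos: [0.5052, 0.3086, 0.1498]
eef_rot: [-180.0, 0.0, 84.8]
force: [-0.0, 3.1, -0.7]
gripper_width: 0.003
grasp_force: 1.4
```

```bash
python3 -c "
from h import *
b=lid();save('p7.png',b[180:350,90:290].repeat(3,0).repeat(3,1))"
```

```text
u,v,z 0.0003 0.0479 0.1498 F [-0.   3.1 -0.7] [-180.     0.    84.8]
top top z 0.1753 v [0.0141 0.02   0.0241]
side top z 0.1753 v [0.0151 0.0254 0.0307]
```

View pics/p7.png

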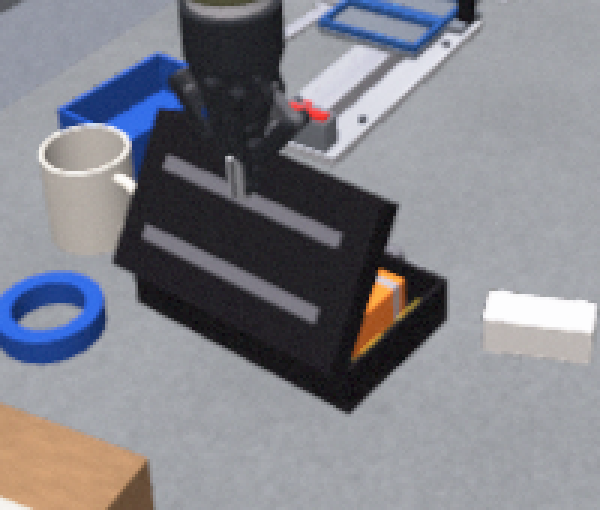

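The lid is about 60° open, with the fingertips on its outer face at (237,180), which is what I planned. Continuing down the arc.

jog_arm --plan '[[[-0.34,0,0.11],[0,0,0],0],[[-0.34,0,0.12],[0,0,0],0],[[-0.33,0,0.13],[0,0,0],0],[[-0.33,0,0.14],[0,0,0],0],[[-0.33,0,0.15],[0,0,0],0],[[-0.33,0,0.16],[0,0,0],0],[[-0.32,0,0.17],[0,0,0],0],[[-0.31,0,0.18],[0,0,0],0],[[-0.3,0,0.2],[0,0,0],0],[[-0.3,0,0.21],[0,0,0],0],[[-0.29,0,0.22],[0,0,0],0],[[-0.28,0,0.22],[0,0,0],0]]'

```text
time_s: 72.13
ee_pos: [0.502, 0.2706, 0.1298]
eef_rot: [180.0, 0.0, 84.8]
force: [-0.3, -0.1, 4.5]
gripper_width: 0.0
grasp_force: 1.8
```

jog_arm --plan '[[[-0.28,0,0.23],[0,0,0],0],[[-0.27,0,0.24],[0,0,0],0],[[-0.26,0,0.24],[0,0,0],0],[[-0.26,0,0.25],[0,0,0],0],[[-0.23,0,0.27],[0,0,0],0],[[-0.23,0,0.28],[0,0,0],0],[[-0.22,0,0.28],[0,0,0],0],[[-0.22,0,0.29],[0,0,0],0]]'

```text
time_s: 72.8
ee_pos: [0.5002, 0.2512, 0.1087]
eef_rot: [180.0, 0.0, 84.8]
force: [0.2, -1.3, 4.3]
gripper_width: -0.0
grasp_force: 1.6
```

```bash
python3 -c "
from h import *
b=lid()"
```

```text
u,v,z 0.0004 -0.0098 0.1087 F [ 0.2 -1.3  4.3] [180.    0.   84.8]
top top z 0.1207 v [-0.0491 -0.0443 -0.0359]
side top z 0.1209 v [-0.0442 -0.0371 -0.0118]
```

jog_arm --plan '[[[-0.2,0,0.3],[0,0,0],0],[[-0.19,0,0.3],[0,0,0],0],[[-0.18,0,0.3],[0,0,0],0],[[-0.17,0,0.3],[0,0,0],0],[[-0.11,0,0.22],[0,0,0],0],[[-0.11,0,0.22],[0,0,0],0],[[-0.1,0,0.22],[0,0,0],0],[[-0.1,0,0.22],[0,0,0],0],[[-0.09,0,0.22],[0,0,0],0],[[-0.09,0,0.22],[0,0,0],0],[[-0.08,0,0.22],[0,0,0],0],[[-0.08,0,0.22],[0,0,0],0]]'

```text
time_s: 73.9
ee_pos: [0.4988, 0.2365, 0.0792]
eef_rot: [-180.0, 0.0, 84.8]
force: [0.2, -1.4, 2.5]
gripper_width: -0.003
grasp_force: 1.4
```

jog_arm --plan '[[[-0.07,0,0.15],[0,0,0],0],[[-0.05,0,0.15],[0,0,0],0],[[-0.04,0,0.1],[0,0,0],0],[[0,0,0.1],[0,0,0],0],[[0,0,0],[0,0,0],0]]'

```text
time_s: 74.32
ee_pos: [0.4987, 0.2349, 0.0742]
eef_rot: [-180.0, 0.0, 84.8]
force: [0.6, -0.3, -0.2]
gripper_width: 0.001
grasp_force: 0.3
```

```bash
python3 -c "
from h import *
b=lid()
im,d,W=cam('side');P=W[...,:2]-C;u=P@U;v=P@V;z=W[...,2]
for v0 in(-.06,0,.06):
    k=(abs(u)<.1)&(abs(u)>.05)&(abs(v-v0)<.01)&(z>.04)&(z<.15);print(v0,np.median(z[k]))
"
```

```text
u,v,z 0.0002 -0.0261 0.0742 F [ 0.6 -0.3 -0.2] [-180.     0.    84.8]
top top z 0.0789 v [-0.0663 -0.0523 -0.0033]
side top z 0.0796 v [-0.0606 -0.0333  0.0306]
-0.06 0.0774318324008861
0 0.07503636848073665
0.06 0.07231082519636281
```

jog_arm --plan '[[[0,0,0.1],[0,0,0],0],[[0,0,0.1],[0,0,0],0],[[0,0,0.1],[0,0,0],0],[[0,0,0.1],[0,0,0],0],[[0,0,0],[0,0,0],0]]'

```text
time_s: 74.88
ee_pos: [0.4987, 0.235, 0.0703]
eef_rot: [180.0, -0.0, 84.8]
force: [0.6, -0.6, 0.4]
gripper_width: 0.003
grasp_force: 0.2
```

jog_arm --plan '[[[0,0,0.08],[0,0,0],0],[[0,0,0.08],[0,0,0],0],[[0,0,0.08],[0,0,0],0],[[0,0,0],[0,0,0],0]]'

```text
time_s: 75.22
ee_pos: [0.4988, 0.235, 0.0699]
eef_rot: [179.9, -0.0, 84.9]
force: [-5.4, -4.5, 18.4]
gripper_width: -0.001
grasp_force: 9.9
```

jog_arm --plan '[[[0,0,-0.3],[0,0,0],0],[[0,0,-1],[0,0,0],0],[[0,0,-3],[0,0,0],0],[[0,0,-4],[0,0,0],0],[[0,0,-4],[0,0,0],0],[[-3,0,0],[0,0,0],0],[[-4,0,0],[0,0,0],0],[[-4,0,0],[0,0,0],0],[[-4,0,0],[0,0,0],0],[[-4,0,0],[0,0,0],0],[[-3,0,0],[0,0,0],0],[[0,0,0],[0,0,0],0]]'

```text
time_s: 76.22
ee_pos: [0.4788, 0.0117, 0.1914]
eef_rot: [180.0, 0.1, 84.6]
force: [0.5, -0.2, 0.2]
gripper_width: 0.005
grasp_force: 0.0
```

```bash
python3 -c "
from h import *
s=np.load('s0.npz')
for n in('top','side'):
    im,d,W=cam(n);P=W[...,:2]-C;u=P@U;v=P@V;z=W[...,2];W0=s['W' if n=='top' else 'W2']
    for v0 in(-.06,0,.06):
        k=(abs(u)<.1)&(abs(v-v0)<.008)&(z>.03)&(z<.15);print(n,v0,np.median(z[k]) if k.any() else 0)
    h=cv2.cvtColor(im,cv2.COLOR_RGB2HSV);x,y=W[...,0],W[...,1]
    m=(x>.5)&(x<.75)&(y>-.3)&(y<.05)&(z>.064)&(z<.076)&(h[...,0]>100)&(h[...,0]<125)&(h[...,1]>120);print('rim',rect(W[m]))
    save('f_'+n+'.png',im)
a=cv2.imread('pics/f_top.png');b=cv2.imread('pics/f_side.png');cv2.imwrite('pics/fin.png',np.hstack([a,b])[:, :][::1] if 0 else cv2.resize(np.hstack([a,b]),(800,300)))
"
```

```text
top -0.06 0.06905968127498907
top 0 0.06951887361333305
top 0.06 0.06968406935620707
rim (array([ 0.6408, -0.1733]), array([0.1924, 0.1227]), -88.8)
side -0.06 0.07224403446736613
side 0 0.07234020056726734
side 0.06 0.0722191774659294
rim (array([ 0.6407, -0.1691]), array([0.1988, 0.1259]), -88.2)
```

View pics/fin.png

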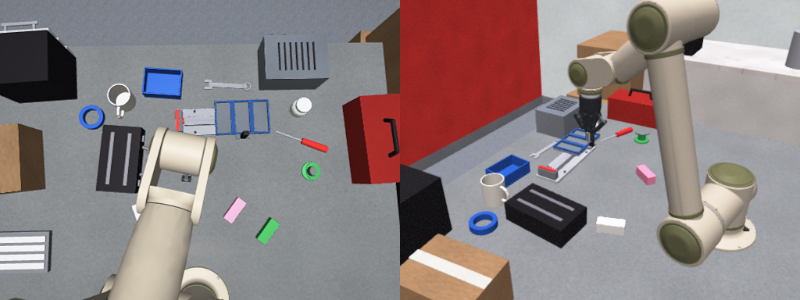

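The case is shut and level at (120,160), the carriage is at blue at (243,117), and the other things on the bench are where they started. Handing in.

```bash
python3 -c "
from plant import ctrl
print(ctrl.hand_in())"
```

```text
the job is handed in; nothing more can be done
None
```

I handed the job in at about 76 s: the three bars made two full strokes against red and blue, the carriage is at the blue buffer, the bars are back in the case bays and the case is shut. No verdict came back.

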